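# Fit the slicing insert under the slicer's spring clip

## Robot

A 6-joint arm with a two-finger parallel gripper is mounted at the origin on a cart in front of the work surface, level with it; the furniture and walls round the work are solid. World frame = base frame: x ahead of the robot, y to its left, z up, the work surface at z = 0. Lengths are in m, angles in rad, forces in N, time in s.
With the tool pointing down it reaches from about 0.35 to 0.85 m from the base axis. Payload 8.1 kg.
Tool frame: the origin (TCP) lies midway between the tips of the shut fingers; the grasp point (between the pads) lies 19 mm behind it; z points along the fingers, y is the direction in which the jaws open and shut (so a half turn about z gives the same grasp; the last joint's range is limited). The gripper opens to 93 mm and grips with 3 to 60 N. Pads are 15 mm wide; open, the fingers measure 128 mm over their backs; the gripper's body (75 mm by 188 mm) begins 65 mm behind the grasp point.
Start: joints at [1.117, 0.13, 1.488, -0, 1.523, -0.085], TCP at [0.216, 0.56, 0.179] pointing down, gripper open.
Joint ranges: [-2.96, 2.96], [-0.89, 2.26], [0.02, 2.5], [-1.34, 4.48], [0, 2.73], [-2.66, 2.66]. Speed limits (rad/s): [2.39, 2.39, 2.79, 3.14, 3.14, 3.14].

## Interface

Orientations are given as a unit quaternion [x, y, z, w].
In Python, from bench import readout, viewer, ticket gives the robot as it stands.
- The arm moves only by the tool drive_tool, never from a script. Its argument "rows" is a list of rows, each a list of 3 entries, a list of its own where there are three numbers: the gripper command: -1 is fully open, 1 is shut, values between are in proportion, then the shift along the tool's x, y, z in m, then the turn about the tool's z in degrees. A call has 1 to 10 rows; each row is the pose to reach, as a shift and turn from the pose measured when the call began, along the tool's axes at that moment; what a row does not reach only later rows make up. A row lasts 1/10 s, in which the tool goes at most 50 mm and 8.59 degrees, less where a joint would pass 70% of its speed; a pose out of reach is approached as far as the arm can. A call with a gripper value outside its range is refused whole. The fingers move at their own pace and stop on an object; "force" is the grip in N (left out, the last holds). Time passes only in rows, so rows that repeat a pose let the fingers close. It gives the time, the measured TCP pose, the force and the opening at its end, in the units of the state.
- readout.get_state(): the state, without advancing time (a new reading comes with each control period).
- viewer.grab_frame(name): name is "scene" or "top" or "wrist"; returns a dict with "frame" (400x640x3 uint8, blue, green, red), "z_map" (400x640 float32, m along the optical axis (not along the pixel's ray), 0 where there is no reading), "K" (3x3 intrinsics, pixels), "extrinsics" (4x4, takes a point from camera to world coordinates). Camera axes: x right, y down, z forward; pixel columns grow to the right and rows downward; lengths in m; the calibration is good to about 2 mm. A picture is of the moment at which its call begins.
- ticket.close_job(): hands the job in, once; it reports no verdict.
The state is a dict: "clock": time; "joint_positions": joint angles; "dq": joint speeds; "joint_efforts": joint torques, N m; "tcp_pos": TCP position; "tool_rot": TCP orientation; "contact_force": force on the tool from outside, world axes, zero at the start; "torque": the same for the moment, N m; "gripper_width": finger opening in m.
Only numpy, scipy, OpenCV 4.12 (cv2) and the standard library are available. Lean on these libraries where they do the work, as an engineer would, in place of code of your own. Each camera call takes 0.05 s, during which the arm holds its last target. There are 200 camera calls.

## Task

Fit the green-handled slicing insert into the vegetable slicer: lift the sprung clip until it stays up, slide the insert nose first along the channel under the lips, and seat it with a light, steady push against the end stop. Then bring the clip back down onto it under control, without letting it snap. The ceramic blade chips easily, so never ram or squash the insert, and leave the orange-handled insert and everything else alone.

Things in the scene. Friction and masses are not known exactly. Their poses are not given: they have to be found in the camera images.
- slicer: vegetable slicer fixed to the worktop: clear catch box, white frame, 190 x 104 mm. Origin on the worktop under its middle; x runs along the slide channel from its open mouth (x = -95 mm) to the clip end, z up. Ledges 60 mm above the worktop carry the insert's edges; channel 68 mm wide (insert 64) between guide walls 7 mm high
- channel_mouth (a point): middle of the channel's mouth, level with the ledges, axes as the slicer's. The mouth is ramped and flares over the first 35 mm. From 39 to 85 mm further in, lips reach 4 mm in from both guide walls, over the insert's edges, 10.5 mm above the ledges (the insert is 8 mm thick), fronts upturned: the insert can only be slid in, not laid in from above. The end stop stands 129 to 147 mm in
- stop_shoe: white shoe in the floor at the channel's far end, carrying the grey adjustable end stop, a block 50 mm wide, 9 mm high. Origin fixed, 43 mm ahead (+x) of the slicer's origin, 54 mm above the worktop; axes as the slicer's. The stop's face is set anywhere from 9 mm before to 9 mm beyond this origin; its setting is not measured: feel for it. A steady push of 4 to 8 N seats the insert
- clip_arm (a joint): angle of the steel clip about its hinge, rad: 0 fully down in the empty channel (it then blocks it), about 0.13 resting on the insert, 1.75 fully up, leaning back. An over-centre spring pulls it down below about 0.85 and holds it up above that; moving it takes 4 to 5 N at the tab. Let go between, it snaps; lead it down below 5 rad/s until it is all but resting
- clip_hinge (a point): hinge axis of the clip, 78 mm ahead (+x) of the slicer's origin and 86 mm above the worktop; the axis is the slicer's y, rising angles lift the tab up and over towards +x
- clip_tab (a point): centre of the clip's black tab, a roller 17 mm in diameter and 22 mm long across the slicer (its y), to be pinched by its flat ends; 62 mm from the hinge, 5 mm above the arm's plane. Clip down: 16 mm ahead of the slicer's origin, 91 mm above the worktop, with 20 mm free below its centre on both sides
- slice_insert_grip (a point): centre of the green handle of the white slicing insert (8 mm above its underside); handle 75 x 26 x 16 mm. x points from handle to nose, z up. Plate 130 x 64 x 8 mm with a straight white ceramic blade; it begins 40 mm ahead of this point, the nose is 170 mm ahead. 0.13 to 0.25 kg, centre of mass about 70 mm ahead of this point. Lies loose on the worktop
- slice_insert_nose (a point): middle of the lower front edge (nose) of the slicing insert, at its underside, axes as the insert's; when home it touches the end stop's face
- comb_insert_grip (a point): handle centre of the other insert, grey plate with an orange handle and a row of teeth, same sizes; to be left where it lies
- jam_jar: jam jar with a white lid, 68 mm wide, 84 mm tall, behind the work; leave it
- egg_timer: red and white egg timer, 56 mm, behind the work; leave it

How it is judged:
By the outcome, as a careful person would: the job done as asked, in the order asked, and still so for the second after the job is handed in, with the robot touching nothing.
It also fails if it takes over 72 s, if anything falls off the work surface, if the arm or the gripper's body presses on something with over 40 N, if the wrist force passes 120 N, or if a joint passes its speed limit or range.

## Working session

There is one attempt and no reset: what is moved stays moved. The work goes in short steps, Python scripts to look and compute and a tool call to move; the robot and the scene stay as the last step left them, time stands still between calls to the robot, and variables do not carry over. Pictures are saved under pics/ and viewed, about 8 in all and at most 12, crops included, and the job is handed in when it is done.

Besides the shell and the picture viewer there is one more tool, called after "Call:" as name(argument=value, ...), one argument or row to a line, values as JSON. drive_tool: Moves the arm, as the interface text tells. Its arguments: {"type":"object","properties":{"rows":{"type":"array","items":{"type":"array"}},"force":{"type":"number"}},"required":["rows"]}

```bash
mkdir -p pics
cat > h.py <<'E'
import numpy as np, cv2, json
from scipy.spatial.transform import Rotation as R
from bench import readout, viewer, ticket
def grab(n,tag):
    f=viewer.grab_frame(n); np.savez(f'pics/{tag}.npz',**{k:np.array(v) for k,v in f.items()}); cv2.imwrite(f'pics/{tag}.png',f['frame']); return f
def load(tag): return np.load(f'pics/{tag}.npz')
def pt(f,u,v,r=1):
    z=f['z_map'][v-r:v+r+1,u-r:u+r+1]; z=np.median(z[z>0]); K=f['K']
    return (f['extrinsics']@[(u-K[0,2])*z/K[0,0],(v-K[1,2])*z/K[1,1],z,1])[:3]
def cloud(f):
    v,u=np.mgrid[0:400,0:640]; z=f['z_map']; K=f['K']
    p=np.stack([(u-K[0,2])*z/K[0,0],(v-K[1,2])*z/K[1,1],z,np.ones_like(z)],-1)@f['extrinsics'].T
    return p[...,:3]
def st():
    s=readout.get_state(); print({k:np.round(v,4).tolist() for k,v in s.items()}); return s
E
python3 - <<'E'
from h import *
s=st()
a=grab('top','top0');b=grab('scene','scene0')
print(a['extrinsics'].round(3),a['K'].round(1))
cv2.imwrite('pics/c0.png',np.vstack([a['frame'],b['frame']])[:, :])
E
```

```text
{'clock': 0.0, 'joint_positions': [1.1166, 0.1312, 1.4893, -0.0, 1.523, -0.0854], 'dq': [-0.0004, 0.0012, -0.0019, -0.0009, -0.0009, -0.0006], 'joint_efforts': [0.0006, -55.986, -49.1753, 0.0767, 0.0354, -0.0002], 'tcp_pos': [0.216, 0.5591, 0.1776], 'tool_rot': [0.1833, 0.983, -0.0009, -0.0002], 'contact_force': [0.3408, 0.6171, -0.14], 'torque': [0.0126, 0.0023, 0.0047], 'gripper_width': 0.093}
[[-0.021 -0.989  0.149  0.453]
 [-0.999  0.016 -0.03  -0.014]
 [ 0.028 -0.15  -0.988  0.985]
 [ 0.     0.     0.     1.   ]] [[420.7   0.  315.9]
 [  0.  420.7 200.3]
 [  0.    0.    1. ]]
```

View pics/top0.png

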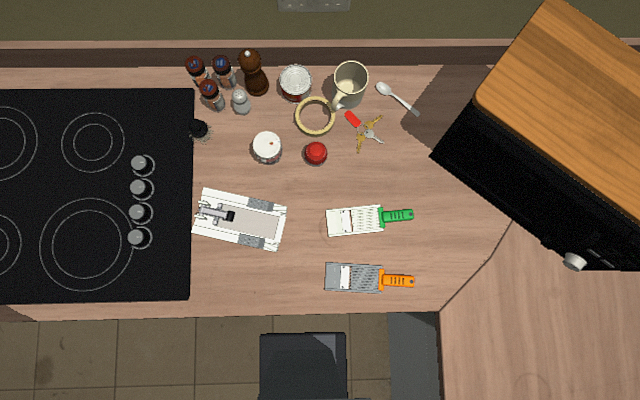

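View pics/scene0.png

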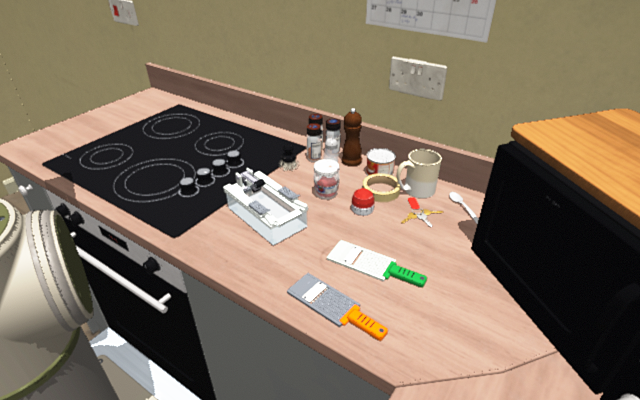

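The top view shows the slicer at about (238,218) with its mouth to the right (-y) and clip tab near (229,216). The green insert is at (327–413, 220) with its nose left (+y), and the orange insert is at (370,280).

Run:
```python
from h import *
f=load('top0'); P=cloud(f); im=f['frame']
hsv=cv2.cvtColor(im,cv2.COLOR_BGR2HSV)
v,u=np.mgrid[0:400,0:640]
# slicer: height>.05
m=(u>180)&(u<300)&(v>175)&(v<262)&(P[...,2]>.05)&(P[...,2]<.09)
q=P[m]; print('n',len(q))
r=cv2.minAreaRect((q[:,:2]*1000).astype(np.float32)); print('slicer rect',r)
# green handle
g=cv2.inRange(hsv,(40,100,50),(85,255,255))>0; g&=(u>370)&(u<420)&(v>200)&(v<235)
q=P[g]; print('green',len(q),np.median(q,0),cv2.minAreaRect((q[:,:2]*1000).astype(np.float32)))
w=(u>315)&(u<385)&(v>195)&(v<245)&(P[...,2]>.004)&(P[...,2]<.02)
w&=(hsv[...,1]<60)
q=P[w]; print('plate',len(q),np.median(q,0),cv2.minAreaRect((q[:,:2]*1000).astype(np.float32)))
k=cv2.inRange(hsv,(0,0,0),(180,255,50))>0; k&=(u>220)&(u<240)&(v>208)&(v<225)
q=P[k]; print('tab',len(q),np.median(q,0), q.min(0),q.max(0))
print('worktop',P[240,310],P[270,300])
c1=cv2.resize(im[175:260,180:300],None,fx=6,fy=6,interpolation=cv2.INTER_CUBIC)
cv2.imwrite('pics/c1.png',c1)
```

```text
n 2629
slicer rect ((553.2210693359375, 126.37556457519531), (193.16384887695312, 104.02680206298828), 76.02162170410156)
green 410 [ 0.5607585  -0.22278853  0.01564731] ((561.5037841796875, -232.14920043945312), (48.315731048583984, 83.2004623413086), 4.714855670928955)
plate 1371 [ 0.55163535 -0.13059743  0.00822248] ((552.4060668945312, -131.61114501953125), (63.896881103515625, 127.89594268798828), 4.961092472076416)
tab 58 [0.55857112 0.14001585 0.09827267] [0.54799162 0.13307997 0.07279374] [0.56724532 0.15996144 0.10294125]
worktop [ 0.50814383 -0.02875976  0.00170216] [ 0.4395587  -0.00438886 -0.00288746]
```

View pics/c1.png

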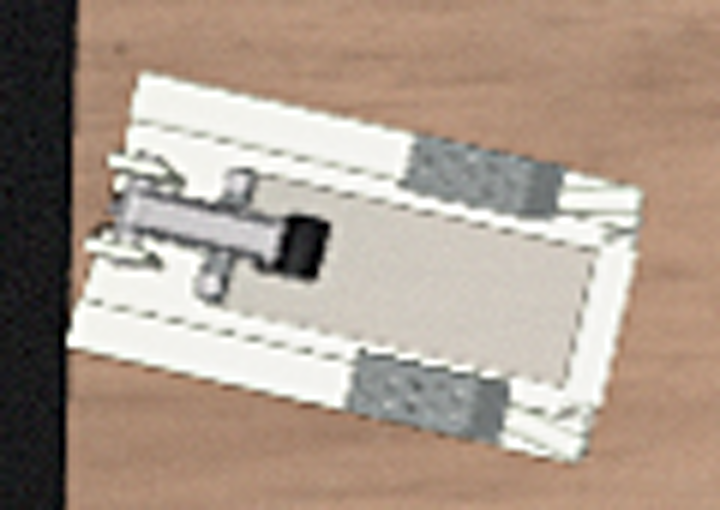

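```bash
cat >> h.py <<'E'
SC=np.array([.5532,.1264,0]); SY=np.radians(76.0)
def sl(x,y,z):
    return SC+[x*np.cos(SY)-y*np.sin(SY),x*np.sin(SY)+y*np.cos(SY),z]
def toslicer(p):
    d=np.asarray(p)-SC; return np.array([d[0]*np.cos(SY)+d[1]*np.sin(SY),-d[0]*np.sin(SY)+d[1]*np.cos(SY),d[2]])
def go(p,yaw):  # yaw: direction of tool x, degrees
    s=readout.get_state(); M=R.from_quat(s['tool_rot']).as_matrix()
    cur=np.degrees(np.arctan2(M[1,0],M[0,0])); t=(cur-yaw+180)%360-180
    print('shift mm',(M.T@(np.asarray(p)-s['tcp_pos'])*1000).round(1),'turn',round(t,2), 'tool z',M[:,2].round(3))
E
python3 -c "
from h import *
go(sl(.016,0,.16),76)"
```

```text
shift mm [-468.5 -266.2   18.1] turn 82.87 tool z [-0.001 -0.001 -1.   ]
```

Call:
drive_tool(
  rows=[
    [0,[-468,-266,18],83],
    [0,[-468,-266,18],83],
  ],
)

```text
clock: 0.3
tcp_pos: [0.2791, 0.4816, 0.1745]
tool_rot: [0.329, 0.944, -0.001, -0.0]
contact_force: [1.1, -0.1, 0.6]
gripper_width: 0.0814
```

I gave that shift in millimetres instead of metres. The direction was right and the step was capped, so nothing went wrong. I'll recompute.

```bash
python3 -c "
from h import *
go(sl(.016,0,.16),76)"
```

```text
shift mm [-429.   -93.    14.8] turn 65.52 tool z [-0.001 -0.001 -1.   ]
```

Call:
drive_tool(
  rows=[
    [0,[-0.429,-0.093,0.015],65.5],
    [0,[-0.429,-0.093,0.015],65.5],
    [0,[-0.429,-0.093,0.015],65.5],
    [0,[-0.429,-0.093,0.015],65.5],
    [0,[-0.429,-0.093,0.015],65.5],
    [0,[-0.429,-0.093,0.015],65.5],
    [0,[-0.429,-0.093,0.015],65.5],
    [0,[-0.429,-0.093,0.015],65.5],
    [0,[-0.429,-0.093,0.015],65.5],
    [0,[-0.429,-0.093,0.015],65.5],
  ],
)

```text
clock: 1.3
tcp_pos: [0.559, 0.1374, 0.1588]
tool_rot: [0.789, 0.614, -0.001, 0.001]
contact_force: [-0.5, 0.8, -0.4]
gripper_width: 0.0465
```

Call:
drive_tool(
  rows=[
    [0,[0,0,0],0],
    [0,[0,0,0],0],
  ],
)

```text
clock: 1.5
tcp_pos: [0.5584, 0.1375, 0.1582]
tool_rot: [0.789, 0.614, -0.002, 0.0]
contact_force: [-0.4, 0.2, -0.7]
gripper_width: 0.0465
```

```bash
python3 -c "
from h import *
go(sl(.016,0,.16),76)
f=grab('wrist','w1'); P=cloud(f); hsv=cv2.cvtColor(f['frame'],cv2.COLOR_BGR2HSV)
print(f['extrinsics'].round(3)); st()"
```

```text
shift mm [ 3.9 -2.4 -1.8] turn -0.27 tool z [-0.002 -0.003 -1.   ]
[[ 0.969 -0.238 -0.06   0.575]
 [-0.246 -0.94  -0.235  0.202]
 [ 0.     0.243 -0.97   0.363]
 [ 0.     0.     0.     1.   ]]
{'clock': 1.55, 'joint_positions': [0.1551, 0.0764, 1.5828, -0.0026, 1.4848, 0.4035], 'dq': [0.0135, -0.0081, 0.0017, 0.0008, -0.0003, -0.0001], 'joint_efforts': [-0.9247, -52.4573, -48.9263, -0.0543, -0.0378, -0.013], 'tcp_pos': [0.5584, 0.138, 0.1585], 'tool_rot': [0.7892, 0.6141, -0.0017, 0.0005], 'contact_force': [0.0605, -0.9224, 0.3262], 'torque': [-0.0759, 0.1111, 0.0496], 'gripper_width': 0.0463}
```

View pics/w1.png

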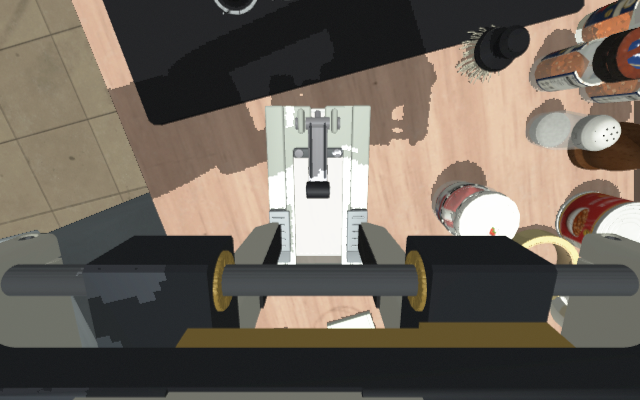

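The wrist view shows the slicer square to the image, with the tab at (318,189). The foot bar is at (318,153) and the hinge at (318,122).

```bash
python3 -c "
from h import *
f=load('w1')
P=cloud(f)
for n,u,v in [('tab',318,188),('tabL',308,188),('tabR',328,188),('arm',318,168),('footL',299,153),('footR',337,153),('railL',275,160),('railR',362,160),('edgeL',269,150),('edgeR',369,150)]:
    p=pt(f,u,v); print(n,p.round(4),(toslicer(p)*1000).round(1))
k=(f['frame'].max(-1)<45); k[:180]=0;k[200:]=0;k[:,:300]=0;k[:,335:]=0
q=P[k]; print(len(q),(np.array([toslicer(x) for x in q])*1000).min(0).round(1),(np.array([toslicer(x) for x in q])*1000).max(0).round(1))
m=(P[...,2]>.055)&(P[...,2]<.075); m[:106]=0;m[205:]=0;m[:,:255]=0;m[:,380:]=0
q=P[m]; print(len(q),cv2.minAreaRect((q[:,:2]*1000).astype(np.float32)))
"
```

```text
tab [0.5594 0.146  0.098 ] [20.5 -1.3 98. ]
tabL [0.5504 0.1482 0.0975] [20.4  8.  97.5]
tabR [0.5684 0.1437 0.0979] [ 20.5 -10.6  97.9]
arm [0.5637 0.1629 0.0893] [37.9 -1.4 89.3]
footL [0.5484 0.1795 0.0718] [50.4 17.5 71.8]
footR [0.5849 0.1703 0.0719] [ 50.2 -20.2  71.9]
railL [0.5224 0.1783 0.0663] [42.9 42.5 66.3]
railR [0.6081 0.1566 0.0668] [ 42.6 -46.   66.8]
edgeL [0.5194 0.1894 0.0664] [53.  48.1 66.4]
edgeR [ 6.266e-01  1.562e-01 -3.000e-04] [ 46.6 -64.   -0.3]
125 [ 12.5 -10.7  90.9] [25.4  9.1 98.7]
6425 ((565.064453125, 169.51141357421875), (102.18115997314453, 104.00596618652344), 75.84369659423828)
```

```bash
sed -i 's/SC=np.array.*0\]);/SC=np.array([.5541,.1272,0]);/' h.py; python3 -c "
from h import *
go(sl(.016,0,.078),76)"
```

```text
shift mm [ 4.7 -1.4 80.4] turn -0.22 tool z [-0.002 -0.003 -1.   ]
```

Call:
drive_tool(
  rows=[
    [0,[0.005,-0.0015,0.04],0],
    [0,[0.005,-0.0015,0.06],0],
    [0,[0.005,-0.0015,0.0805],0],
    [0,[0.005,-0.0015,0.0805],0],
    [1,[0.005,-0.0015,0.0805],0],
    [1,[0.005,-0.0015,0.0805],0],
    [1,[0.005,-0.0015,0.0805],0],
    [1,[0.005,-0.0015,0.0805],0],
    [1,[0.005,-0.0015,0.0805],0],
  ],
  force=25,
)

```text
clock: 2.45
tcp_pos: [0.5584, 0.1431, 0.0786]
tool_rot: [0.789, 0.614, -0.001, 0.001]
contact_force: [-0.7, 1.0, 0.7]
gripper_width: 0.011
```

```bash
python3 -c "
from h import *
s=st(); p=toslicer(s['tcp_pos'])*1000; print(p.round(1))
M=R.from_quat(s['tool_rot']).as_matrix()
for th in np.arange(0,1.76,.175):
    d=np.array([62*(1-np.cos(th))+5*np.sin(th),0,62*np.sin(th)+5*np.cos(th)-5])
    w=sl(*(d/1000))-SC; print(round(th,2),(M.T@w*1000).round(1))
"
```

```text
{'clock': 2.45, 'joint_positions': [0.1638, 0.1374, 1.6662, -0.0026, 1.3393, 0.4126], 'dq': [0.0, 0.0028, 0.0044, -0.0001, -0.0006, -0.0001], 'joint_efforts': [0.0637, -54.2266, -47.0769, 0.0632, -0.0063, 0.0005], 'tcp_pos': [0.5584, 0.1431, 0.0786], 'tool_rot': [0.7892, 0.6141, -0.0012, 0.0008], 'contact_force': [-0.7427, 1.0073, 0.6891], 'torque': [-0.1195, 0.0863, 0.0352], 'gripper_width': 0.011}
[16.5 -0.3 78.6]
0.0 [0. 0. 0.]
0.18 [  1.8  -0.  -10.7]
0.35 [  5.4  -0.  -21. ]
0.52 [ 10.8  -0.  -30.4]
0.7 [ 17.7  -0.1 -38.8]
0.88 [ 26.   -0.1 -45.9]
1.05 [ 35.3  -0.1 -51.4]
1.22 [ 45.5  -0.2 -55.2]
1.4 [ 56.2  -0.2 -57.1]
1.58 [ 67.1  -0.3 -57.2]
1.75 [ 77.8  -0.3 -55.3]
```

The opening is 11 mm, less than the 22 mm tab, so I'll look before moving.

```bash
python3 -c "
from h import *
f=grab('wrist','w2'); g=grab('scene','s2'); st()
a=cv2.resize(f['frame'][90:300,200:440],None,fx=2.4,fy=2.4)
b=cv2.resize(g['frame'][130:250,190:340],None,fx=4,fy=4)
cv2.imwrite('pics/c2.png',cv2.resize(np.hstack([cv2.resize(a,(500,480)),cv2.resize(b,(600,480))]),(800,350)))"
```

```text
{'clock': 2.55, 'joint_positions': [0.1637, 0.1378, 1.6666, -0.0026, 1.3392, 0.4126], 'dq': [-0.0017, 0.0033, 0.0012, -0.0008, 0.0008, 0.0002], 'joint_efforts': [0.033, -54.2346, -47.0573, 0.0613, -0.0039, 0.0007], 'tcp_pos': [0.5582, 0.143, 0.0782], 'tool_rot': [0.7892, 0.6141, -0.0015, 0.0006], 'contact_force': [0.2833, 0.5313, 0.0254], 'torque': [-0.04, 0.0938, 0.0414], 'gripper_width': 0.0036}
```

View pics/c2.png

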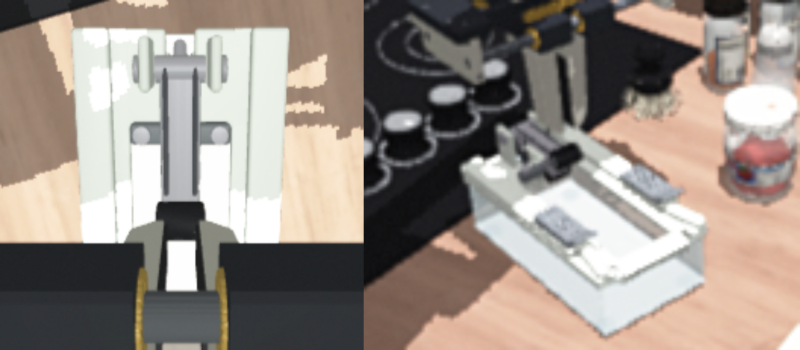

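```bash
python3 -c "
from h import *
f=load('w2'); g=load('s2'); s=readout.get_state()
def proj(f,p):
    c=np.linalg.inv(f['extrinsics'])@[*p,1]; q=f['K']@c[:3]; return (q[:2]/q[2]).round(1),c[2].round(3)
t=np.array(s['tcp_pos']); print(toslicer(t)*1000)
for nm,p in [('tcp',t),('grasp',t+[0,0,.019]),('tab',sl(.016,0,.091)),('tabtop',sl(.016,0,.0995)),('tabfront',sl(.0075,0,.091))]: print(nm,proj(f,p),proj(g,p))
P=cloud(f)
for v in range(165,250,5): print(v,[(toslicer(P[v,u])*1000).round(0).astype(int).tolist() for u in (303,308,313,319,325,330,335)])
"
```

```text
[16.31613617 -0.11233668 78.2309667 ]
tcp (array([318.9, 216.8]), np.float64(0.216)) (array([259.1, 188. ]), np.float64(0.997))
grasp (array([318.9, 225.5]), np.float64(0.197)) (array([258.4, 181.1]), np.float64(0.985))
tab (array([318.7, 222.9]), np.float64(0.203)) (array([258.6, 183.5]), np.float64(0.989))
tabtop (array([318.7, 227.1]), np.float64(0.195)) (array([258.3, 180.3]), np.float64(0.984))
tabfront (array([318.8, 234.4]), np.float64(0.205)) (array([260.8, 185. ]), np.float64(0.983))
165 [[53, 12, 67], [57, 7, 91], [56, 4, 90], [56, 0, 90], [56, -4, 90], [56, -8, 90], [53, -12, 69]]
170 [[50, 12, 68], [53, 7, 91], [53, 4, 89], [53, 0, 88], [53, -4, 90], [53, -8, 90], [50, -12, 68]]
175 [[46, 12, 68], [49, 7, 89], [50, 4, 89], [49, 0, 89], [49, -4, 89], [50, -8, 90], [46, -12, 68]]
180 [[30, 15, 5], [46, 7, 90], [46, 4, 89], [46, 0, 89], [46, -4, 90], [46, -8, 90], [30, -16, 6]]
185 [[25, 15, 6], [43, 7, 91], [43, 4, 90], [43, 0, 90], [43, -4, 89], [43, -8, 91], [25, -16, 6]]
190 [[20, 15, 6], [40, 7, 92], [39, 4, 89], [39, 0, 88], [39, -4, 90], [39, -8, 90], [20, -16, 5]]
19
[... 405 characters left out ...]
5], [23, 7, 95], [23, 4, 95], [23, 0, 95], [23, -4, 94], [23, -8, 95], [-5, -16, 6]]
220 [[20, 11, 98], [20, 7, 97], [20, 4, 98], [21, 0, 98], [21, -4, 99], [20, -8, 97], [20, -11, 97]]
225 [[26, 9, 123], [24, 6, 119], [17, 4, 98], [17, 0, 97], [17, -4, 99], [24, -7, 119], [26, -9, 124]]
230 [[26, 9, 132], [25, 6, 128], [13, 4, 98], [13, 0, 97], [13, -4, 98], [24, -6, 127], [26, -9, 130]]
235 [[26, 8, 140], [24, 6, 134], [-27, 6, 6], [-27, 0, 5], [-27, -6, 5], [25, -6, 136], [26, -9, 139]]
240 [[26, 8, 146], [24, 6, 142], [-32, 6, 5], [-32, 0, 6], [-33, -6, 4], [23, -6, 140], [26, -8, 145]]
245 [[27, 7, 153], [24, 5, 147], [-38, 6, 5], [-38, 0, 5], [-38, -6, 5], [21, -6, 140], [26, -8, 153]]
```

```bash
python3 -c "
from h import *
g=grab('scene','s3'); f=grab('wrist','w3'); t=grab('top','t3')
a=cv2.resize(g['frame'][140:210,225:305],None,fx=7,fy=7,interpolation=cv2.INTER_CUBIC)
b=cv2.resize(f['frame'][190:260,290:350],(240,490))
cv2.imwrite('pics/c3.png',np.hstack([a,b]))
P=cloud(g)
for v in range(160,194,2): print(v,[(toslicer(P[v,u])*1000).round(0).astype(int).tolist() for u in (254,257,260,263,266)])
print(readout.get_state()['gripper_width'])
"
```

```text
160 [[6, 11, 162], [7, 3, 158], [7, -5, 155], [6, -11, 153], [216, -155, 4]]
162 [[6, 12, 157], [5, 5, 155], [11, -6, 148], [6, -11, 148], [207, -149, 4]]
164 [[7, 12, 151], [9, 3, 147], [7, -3, 145], [5, -10, 143], [198, -143, 4]]
166 [[6, 13, 148], [6, 5, 144], [9, -4, 139], [5, -9, 138], [189, -136, 4]]
168 [[8, 12, 141], [6, 6, 139], [10, -4, 133], [9, -11, 131], [178, -129, 5]]
170 [[5, 15, 138], [6, 7, 135], [-697, 437, 637], [7, -9, 127], [169, -122, 6]]
172 [[7, 14, 132], [6, 7, 129], [10, -3, 123], [8, -9, 122], [163, -117, 4]]
174 [[91, -36, 66], [5, 8, 125], [81, -47, 66], [74, -51, 67], [-697, 437, 637]]
176 [[92, -36, 59], [79, -36, 66], [72, -41, 67], [68, -47, 66], [63, -52, 67]]
178 [[46, -7, 89], [78, -35, 61], [68, -37, 65], [61, -42, 66], [56, -47, 67]]
180 [[35, 0, 91], [32, -7, 90], [16, -5, 98], [12, -10, 98], [48, -41, 67]]
182 [[22, 8, 96], [14, 5, 98], [10, 0, 98], [8, -7, 96], [40, -36, 67]]
184 [[20, 10, 92], [8, 9, 97], [5, 3, 96], [6, -5, 92], [41, -36, 61]]
186 [[26, 7, 82], [10, 9, 91], [7, 3, 90], [42, -27, 59], [34, -30, 61]]
188 [[28, 6, 75], [10, 9, 85], [28, -10, 68], [75, -47, 27], [31, -28, 58]]
190 [[26, 8, 72], [25, 1, 68], [89, -47, 14], [77, -48, 20], [63, -48, 27]]
192 [[26, 9, 66], [88, -37, 13], [91, -47, 7], [78, -48, 13], [64, -48, 20]]
0.0004875002226310859
```

View pics/c3.png

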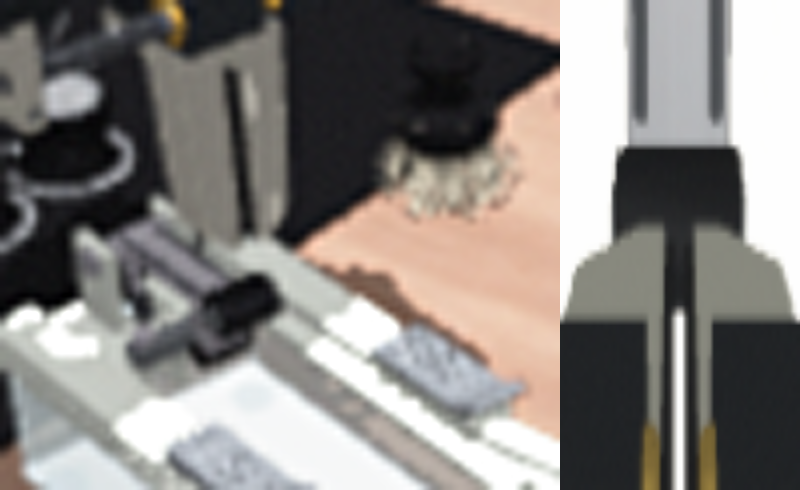

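The fingertips show about 40 mm above the reported TCP, and they shut with the tab below them. So the reported tool point is offset. I'll measure it.

```bash
python3 -c "
from h import *
s=readout.get_state(); t=toslicer(s['tcp_pos'])*1000; print(t)
for n in ('s3','w3','t3'):
    P=cloud(load(n)); ok=load(n)['z_map']>0
    q=P[ok]; d=(q-SC)@np.array([[np.cos(SY),-np.sin(SY),0],[np.sin(SY),np.cos(SY),0],[0,0,1]])*1000
    m=(abs(d[:,0]-16)<22)&(abs(d[:,1])<40)&(d[:,2]>103)&(d[:,2]<260); e=d[m]
    if len(e)<5: print(n,len(e)); continue
    print(n,len(e),'min z',np.sort(e[:,2])[:12].round(1))
    for lo in range(105,200,10):
        k=e[(e[:,2]>=lo)&(e[:,2]<lo+10)]
        if len(k): print(lo,len(k),k[:,0].min().round(),k[:,0].max().round(),k[:,1].min().round(),k[:,1].max().round())
"
```

```text
[1.62470513e+01 7.01254301e-02 7.79147446e+01]
s3 841 min z [117.5 119.2 119.9 119.9 120.3 120.4 121.3 121.8 121.9 122.2 122.3 123. ]
115 19 5.0 10.0 -12.0 9.0
125 56 4.0 24.0 -15.0 16.0
135 65 4.0 26.0 -16.0 16.0
145 66 5.0 24.0 -19.0 17.0
155 69 5.0 25.0 -19.0 17.0
165 77 4.0 24.0 -20.0 19.0
175 80 4.0 24.0 -21.0 19.0
185 50 3.0 22.0 -18.0 20.0
195 10 2.0 26.0 19.0 29.0
w3 1352 min z [116.7 116.9 117.  117.1 117.1 117.2 117.6 117.7 117.8 118.  118.  118.2]
115 140 24.0 26.0 -13.0 12.0
125 323 24.0 26.0 -15.0 15.0
135 214 24.0 26.0 -16.0 15.0
145 144 15.0 26.0 -4.0 4.0
155 75 24.0 27.0 -4.0 3.0
165 20 24.0 25.0 -2.0 2.0
175 80 8.0 15.0 -2.0 2.0
185 9 18.0 20.0 -2.0 2.0
195 20 14.0 20.0 -2.0 2.0
t3 3
```

Both cameras agree that the tips are at z ≈ 117 mm while the TCP reads 78 mm, so there is a +39 mm tool offset in z only. I'll allow for it and lower carefully.

Call:
drive_tool(
  rows=[
    [0,[0,0,0],0],
    [0,[0,0,0],0],
    [0,[0,0,0],0],
    [0,[0,0,0],0],
    [0,[0,0,0],0],
    [0,[0,0,0.01],0],
    [0,[0,0,0.02],0],
    [0,[0,0,0.03],0],
    [0,[0,0,0.038],0],
    [0,[0,0,0.038],0],
  ],
)

```text
clock: 3.7
tcp_pos: [0.5563, 0.1426, 0.0376]
tool_rot: [0.789, 0.614, -0.003, -0.0]
contact_force: [-0.6, -0.4, -0.2]
gripper_width: 0.0459
```

Call:
drive_tool(
  rows=[
    [1,[0,0,0],0],
    [1,[0,0,0],0],
    [1,[0,0,0],0],
    [1,[0,0,0],0],
    [1,[0,0,0],0],
  ],
  force=25,
)

```text
clock: 4.2
tcp_pos: [0.5575, 0.1424, 0.0382]
tool_rot: [0.789, 0.614, -0.002, 0.001]
contact_force: [5.3, -0.9, -2.5]
gripper_width: 0.0218
```

Call:
drive_tool(
  rows=[
    [1,[0.0007,0.001,-0.0055],0],
    [1,[0.0018,0.001,-0.0107],0],
    [1,[0.0034,0.001,-0.0158],0],
    [1,[0.0054,0.001,-0.021],0],
    [1,[0.008,0.001,-0.0259],0],
    [1,[0.0108,0.001,-0.0304],0],
    [1,[0.014,0.001,-0.0346],0],
    [1,[0.0177,0.001,-0.0388],0],
    [1,[0.0219,0.001,-0.0426],0],
    [1,[0.026,0.001,-0.0459],0],
  ],
)

```text
clock: 5.2
tcp_pos: [0.5642, 0.1678, 0.0845]
tool_rot: [0.789, 0.614, -0.003, 0.0]
contact_force: [-5.5, -1.5, -3.5]
gripper_width: 0.0213
```

```bash
python3 -c "
from h import *
s=st(); print((toslicer(s['tcp_pos'])*1000).round(1)); M=R.from_quat(s['tool_rot']).as_matrix(); 
p0=toslicer([.5575,.1424,.0382])
for th in np.linspace(.95,1.72,9):
    d=np.array([62*(1-np.cos(th))+5*np.sin(th),0,62*np.sin(th)+5*np.cos(th)-5])/1000
    print((M.T@(sl(*(p0+d))-s['tcp_pos'])*1000).round(1))
"
```

```text
{'clock': 5.2, 'joint_positions': [0.204, 0.1683, 1.621, -0.0028, 1.3576, 0.4528], 'dq': [0.0639, 0.0265, -0.091, 0.0036, 0.0635, 0.0611], 'joint_efforts': [-0.6424, -59.292, -52.1985, 0.2616, -2.5844, -0.1256], 'tcp_pos': [0.5642, 0.1678, 0.0845], 'tool_rot': [0.7892, 0.6141, -0.003, 0.0001], 'contact_force': [-5.5362, -1.5471, -3.5325], 'torque': [-0.4762, 1.2286, -0.0536], 'gripper_width': 0.0213}
[41.9  0.  84.5]
[ 3.7 -0.4 -2.1]
[ 9.  -0.4 -5. ]
[14.5 -0.4 -7.3]
[20.2 -0.5 -9.1]
[ 26.   -0.5 -10.3]
[ 32.   -0.5 -11. ]
[ 38.   -0.5 -11.1]
[ 43.9  -0.6 -10.6]
[49.8 -0.6 -9.5]
```

Call:
drive_tool(
  rows=[
    [1,[0.004,-0.0005,-0.002],0],
    [1,[0.009,-0.0005,-0.005],0],
    [1,[0.0145,-0.0005,-0.0073],0],
    [1,[0.02,-0.0005,-0.009],0],
    [1,[0.026,-0.0005,-0.0103],0],
    [1,[0.032,-0.0005,-0.011],0],
    [1,[0.038,-0.0005,-0.011],0],
    [1,[0.044,-0.0005,-0.0105],0],
    [1,[0.05,-0.0005,-0.0095],0],
    [1,[0.05,-0.0005,-0.0095],0],
  ],
)

```text
clock: 6.2
tcp_pos: [0.577, 0.2189, 0.095]
tool_rot: [0.789, 0.615, -0.001, -0.0]
contact_force: [-3.5, 5.1, 4.4]
gripper_width: 0.0216
```

Call:
drive_tool(
  rows=[
    [0.3,[0,0,0],0],
    [0.3,[0,0,0],0],
    [0.3,[0,0,0],0],
    [0.3,[0,0,-0.02],0],
    [0.3,[0,0,-0.05],0],
    [0.3,[0,0,-0.08],0],
    [0.3,[0,0,-0.09],0],
  ],
)

```text
clock: 6.9
tcp_pos: [0.5793, 0.2193, 0.189]
tool_rot: [0.789, 0.614, 0.001, 0.001]
contact_force: [1.6, -0.4, 1.0]
gripper_width: 0.0325
```

```bash
python3 -c "
from h import *
f=grab('scene','s4'); t=grab('top','t4')
cv2.imwrite('pics/c4.png',np.hstack([cv2.resize(f['frame'][120:260,200:360],(400,350)),cv2.resize(t['frame'][170:270,180:294],(400,350))]))
# above insert grip
n=np.radians(95); c=np.array([.5615,-.2362])
go([c[0]+.005*np.cos(n),c[1]+.005*np.sin(n),.10],95); st()
# recheck insert
P=cloud(t); im=t['frame']; hsv=cv2.cvtColor(im,cv2.COLOR_BGR2HSV); v,u=np.mgrid[0:400,0:640]
w=(u>315)&(u<385)&(v>195)&(v<245)&(P[...,2]>.004)&(P[...,2]<.02)&(hsv[...,1]<60)
print(cv2.minAreaRect((P[w][:,:2]*1000).astype(np.float32)))
"
```

```text
shift mm [-441.    93.1   87. ] turn -19.17 tool z [ 0.002 -0.    -1.   ]
{'clock': 7.0, 'joint_positions': [0.2796, 0.1758, 1.423, -0.0006, 1.5411, 0.527], 'dq': [0.0008, 0.0292, 0.0543, -0.0003, -0.0232, -0.0013], 'joint_efforts': [0.0067, -59.2047, -50.1715, 0.0692, 0.4224, -0.0007], 'tcp_pos': [0.5787, 0.2192, 0.1869], 'tool_rot': [0.7889, 0.6145, 0.0006, 0.0006], 'contact_force': [0.094, -0.1213, -0.4677], 'torque': [-0.0281, 0.1478, -0.0012], 'gripper_width': 0.0324}
((552.4442749023438, -131.90684509277344), (63.947322845458984, 128.79713439941406), 5.123115539550781)
```

View pics/c4.png

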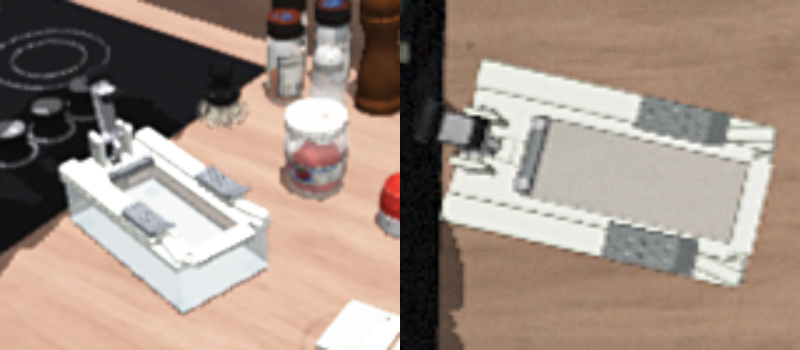

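The clip is up and leaning back (tab at about (435,115) in the right crop), and the grey stop bar shows at (540,150). Next, the green insert.

Call:
drive_tool(
  rows=[
    [-0.1,[-0.44,0.093,0.087],-19],
    [-0.1,[-0.44,0.093,0.087],-19],
    [-0.1,[-0.44,0.093,0.087],-19],
    [-0.1,[-0.44,0.093,0.087],-19],
    [-0.1,[-0.44,0.093,0.087],-19],
    [-0.1,[-0.44,0.093,0.087],-19],
    [-0.1,[-0.44,0.093,0.087],-19],
    [-0.1,[-0.44,0.093,0.087],-19],
    [-0.1,[-0.44,0.093,0.087],-19],
    [-0.1,[-0.44,0.093,0.087],-19],
  ],
)

```text
clock: 8.0
tcp_pos: [0.5582, -0.2343, 0.096]
tool_rot: [0.678, 0.735, -0.001, -0.001]
contact_force: [0.6, 1.2, -0.2]
gripper_width: 0.0508
```

Call:
drive_tool(
  rows=[
    [-0.1,[0,0,0],0],
    [-0.1,[0,0,0],0],
  ],
)

```text
clock: 8.2
tcp_pos: [0.5569, -0.2333, 0.0939]
tool_rot: [0.679, 0.735, -0.001, -0.003]
contact_force: [0.9, 0.3, -0.5]
gripper_width: 0.0512
```

```bash
python3 -c "
from h import *
f=grab('wrist','w5'); g=grab('scene','s5'); s=st()
P=cloud(f); hsv=cv2.cvtColor(f['frame'],cv2.COLOR_BGR2HSV)
m=(cv2.inRange(hsv,(40,100,50),(85,255,255))>0)&(f['z_map']>0)&(P[...,2]>.01)&(P[...,2]<.025); m[:, :250]=0; m[:,400:]=0
q=P[m]; print('green',m.sum(),np.argwhere(m).min(0),np.argwhere(m).max(0),np.median(q,0),cv2.minAreaRect((q[:,:2]*1000).astype(np.float32)))
v,u=np.mgrid[0:400,0:640]
w=(P[...,2]>.003)&(P[...,2]<.014)&(hsv[...,1]<70)&(hsv[...,2]>90)&(abs(P[...,0]-.55)<.06)&(abs(P[...,1]+.13)<.08); q=P[w]
print('plate',len(q),np.median(q,0),cv2.minAreaRect((q[:,:2]*1000).astype(np.float32)))
G=cloud(g); c=G[g['z_map']>0]; t=np.array(s['tcp_pos'])
k=c[(abs(c[:,0]-t[0])<.05)&(abs(c[:,1]-t[1])<.03)&(c[:,2]>.08)]; print('tip z',np.sort(k[:,2])[:10].round(3), k[:,0].min(),k[:,0].max(),np.median(k,0))
a=f['frame']; cv2.imwrite('pics/c5.png',np.vstack([cv2.resize(a[:300],(640,300)),cv2.resize(g['frame'][200:300,300:450],(450,300)).copy() if 0 else cv2.resize(g['frame'][180:300,300:460],(640,300))]))
"
```

```text
{'clock': 8.3, 'joint_positions': [-0.4792, 0.1991, 1.5656, -0.0004, 1.3809, -0.5604], 'dq': [0.0094, -0.0104, -0.0075, -0.0014, 0.0008, -0.0043], 'joint_efforts': [-1.0247, -56.9438, -47.043, -0.0406, 0.0714, 0.0029], 'tcp_pos': [0.5582, -0.2325, 0.0954], 'tool_rot': [0.6778, 0.7353, -0.0007, -0.0019], 'contact_force': [-0.9685, -0.7281, -0.3136], 'torque': [-0.0342, -0.0002, 0.0007], 'gripper_width': 0.0514}
green 1659 [150 303] [226 341] [ 0.56156142 -0.22868203  0.01505074] ((563.747802734375, -230.3395538330078), (37.164695739746094, 77.01105499267578), 12.770772933959961)
plate 9106 [ 0.55278745 -0.12546347  0.00709403] ((553.6036376953125, -134.8582763671875), (64.24351501464844, 135.3805694580078), 5.091355800628662)
tip z [0.138 0.138 0.139 0.139 0.14  0.14  0.142 0.143 0.143 0.144] 0.50819310608866 0.6080978375353159 [ 0.52128565 -0.24006546  0.36086378]
```

View pics/c5.png

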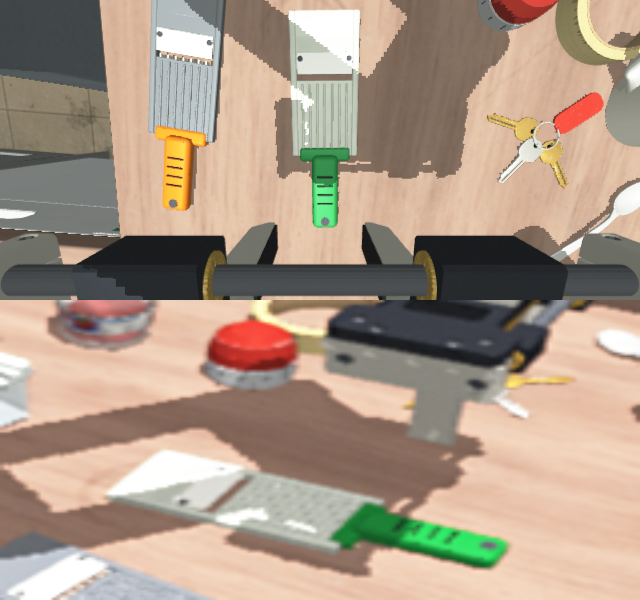

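```bash
python3 -c "
from h import *
go([.5612,-.2332,-.033],95)"
```

```text
shift mm [ -1.2   3.4 128.4] turn -0.34 tool z [-0.004  0.002 -1.   ]
```

Call:
drive_tool(
  rows=[
    [-0.1,[-0.001,0.0035,0.04],0],
    [-0.1,[-0.001,0.0035,0.08],0],
    [-0.1,[-0.001,0.0035,0.11],0],
    [-0.1,[-0.001,0.0035,0.12],0],
    [-0.1,[-0.001,0.0035,0.1255],0],
    [-0.1,[-0.001,0.0035,0.128],0],
    [-0.1,[-0.001,0.0035,0.128],0],
  ],
)

```text
clock: 9.0
tcp_pos: [0.5627, -0.2333, -0.0308]
tool_rot: [0.678, 0.735, -0.0, -0.001]
contact_force: [-0.1, 0.4, -0.2]
gripper_width: 0.0514
```

Call:
drive_tool(
  rows=[
    [-0.1,[0,0,0.001],0],
    [-0.1,[0,0,0.002],0],
    [-0.1,[0,0,0.003],0],
    [-0.1,[0,0,0.003],0],
  ],
)

```text
clock: 9.4
tcp_pos: [0.5627, -0.2335, -0.0337]
tool_rot: [0.678, 0.735, -0.0, -0.0]
contact_force: [0.1, 0.4, -0.1]
gripper_width: 0.0512
```

```bash
python3 -c "
from h import *
go([.5612,-.2332,-.033],95); st()
g=grab('scene','s6'); G=cloud(g); c=G[g['z_map']>0]
k=c[(abs(c[:,1]+.2332)<.014)&(abs(c[:,0]-.5612)<.05)&(c[:,2]<.06)]
for lo in np.arange(0,.06,.004):
    e=k[(k[:,2]>=lo)&(k[:,2]<lo+.004)]; print(round(lo,3),len(e),e[:,0].min().round(3) if len(e) else '', e[:,0].max().round(3) if len(e) else '')
"
```

```text
shift mm [ 0.4 -1.5 -0.7] turn -0.33 tool z [-0.001  0.    -1.   ]
{'clock': 9.4, 'joint_positions': [-0.4772, 0.3508, 1.6381, -0.0004, 1.1538, -0.5586], 'dq': [-0.0008, 0.003, 0.0011, -0.0012, 0.0011, -0.0006], 'joint_efforts': [0.0115, -61.2005, -43.3192, 0.0537, 0.0017, 0.0008], 'tcp_pos': [0.5627, -0.2335, -0.0337], 'tool_rot': [0.6777, 0.7354, -0.0003, -0.0005], 'contact_force': [0.1375, 0.4411, -0.1395], 'torque': [-0.0541, 0.0114, 0.0266], 'gripper_width': 0.0512}
0.0 104 0.512 0.61
0.004 4 0.549 0.551
0.008 6 0.531 0.551
0.012 13 0.524 0.553
0.016 13 0.523 0.534
0.02 13 0.522 0.535
0.024 13 0.522 0.531
0.028 16 0.521 0.536
0.032 17 0.52 0.53
0.036 16 0.52 0.524
0.04 15 0.52 0.528
0.044 6 0.519 0.523
0.048 0  
0.052 0  
0.056 1 0.606 0.606
```

Call:
drive_tool(
  rows=[
    [-0.1,[0,-0.0015,0.0015],0],
    [-0.1,[0,-0.0015,0.003],0],
    [-0.1,[0,-0.0015,0.0045],0],
    [-0.1,[0,-0.0015,0.0045],0],
  ],
)

```text
clock: 9.85
tcp_pos: [0.5609, -0.2334, -0.0387]
tool_rot: [0.678, 0.735, -0.0, -0.001]
contact_force: [0.1, 1.1, 0.7]
gripper_width: 0.051
```

Call:
drive_tool(
  rows=[
    [1,[0,0,0],0],
    [1,[0,0,0],0],
    [1,[0,0,0],0],
    [1,[0,0,0],0],
    [1,[0,0,0],0],
    [1,[0,0,0],0],
  ],
  force=45,
)

```text
clock: 10.45
tcp_pos: [0.5609, -0.2334, -0.0387]
tool_rot: [0.678, 0.735, -0.0, -0.001]
contact_force: [0.1, 0.0, -0.5]
gripper_width: 0.0253
```

Call:
drive_tool(
  rows=[
    [1,[0,0,-0.02],0],
    [1,[0,0,-0.05],0],
    [1,[0,0,-0.09],0],
    [1,[0,0,-0.13],0],
    [1,[0,0,-0.13],0],
    [1,[0,0,-0.13],0],
  ],
)

```text
clock: 11.05
tcp_pos: [0.562, -0.234, 0.0925]
tool_rot: [0.678, 0.735, -0.0, 0.0]
contact_force: [0.3, -1.1, -2.0]
gripper_width: 0.0256
```

```bash
cat >> h.py <<'E'
def plate(f,box=(.47,.65,-.25,.03),zr=(.03,.2)):
    P=cloud(f); hsv=cv2.cvtColor(f['frame'],cv2.COLOR_BGR2HSV)
    m=(f['z_map']>0)&(P[...,0]>box[0])&(P[...,0]<box[1])&(P[...,1]>box[2])&(P[...,1]<box[3])&(P[...,2]>zr[0])&(P[...,2]<zr[1])&(hsv[...,1]<70)&(hsv[...,2]>110)
    n,lab,stt,_=cv2.connectedComponentsWithStats(m.astype(np.uint8)); m=lab==1+np.argmax(stt[1:,4]); q=P[m]
    c=np.median(q,0); A=np.c_[q[:,:2]-c[:2],np.ones(len(q))]; k=np.linalg.lstsq(A,q[:,2],rcond=None)[0]
    r=cv2.minAreaRect((q[:,:2]*1000).astype(np.float32)); print('n',len(q),'rect',r,'slope x,y',k[:2].round(3),'z@med',k[2].round(4)); return q
E
python3 -c "
from h import *
s=st()
for n in ('scene','top'):
    f=grab(n,n+'7'); plate(f,zr=(.05,.2))
"
```

```text
{'clock': 11.05, 'joint_positions': [-0.4784, 0.2069, 1.5621, -0.0004, 1.3718, -0.56], 'dq': [-0.0011, 0.0384, 0.0488, -0.0005, -0.0041, 0.0008], 'joint_efforts': [0.0163, -62.0094, -50.9494, 0.1449, 0.1518, 0.0043], 'tcp_pos': [0.562, -0.234, 0.0925], 'tool_rot': [0.6777, 0.7354, -0.0001, 0.0004], 'contact_force': [0.2705, -1.0787, -1.9658], 'torque': [-0.1749, 0.0842, -0.0396], 'gripper_width': 0.0256}
n 1328 rect ((553.2177124023438, -134.32962036132812), (66.15753173828125, 130.12655639648438), 4.202811241149902) slope x,y [0.029 0.005] z@med 0.138
n 1802 rect ((552.27392578125, -132.17300415039062), (64.21121978759766, 129.10899353027344), 4.657767295837402) slope x,y [-0.     0.004] z@med 0.1371
```

The insert is lifted level: plate top z 0.1375 m, slope 0.004, yaw about 94.7°. Next I'll line it up in front of the mouth.

```bash
python3 -c "
from h import *
go(sl(-.290,-.0009,.06),76.3)"
```

```text
shift mm [ 84.3 -68.3  29.9] turn 18.37 tool z [-0.004  0.002 -1.   ]
```

Call:
drive_tool(
  rows=[
    [1,[0.02,-0.015,0.003],4],
    [1,[0.04,-0.03,0.01],8],
    [1,[0.055,-0.045,0.018],12],
    [1,[0.07,-0.058,0.025],16],
    [1,[0.084,-0.068,0.03],18.7],
    [1,[0.084,-0.068,0.03],18.7],
    [1,[0.084,-0.068,0.03],18.7],
    [1,[0.084,-0.068,0.03],18.7],
  ],
)

```text
clock: 11.95
tcp_pos: [0.4855, -0.1552, 0.0597]
tool_rot: [0.788, 0.616, -0.001, -0.002]
contact_force: [1.6, 1.4, -1.7]
gripper_width: 0.0254
```

```bash
python3 -c "
from h import *
s=st(); print('tool sl',(toslicer(s['tcp_pos'])*1000).round(1))
for n in ('scene','top'):
    f=grab(n,n+'8'); q=plate(f,box=(.4,.65,-.25,.03),zr=(.08,.2))
    d=(q-SC)@np.array([[np.cos(SY),-np.sin(SY),0],[np.sin(SY),np.cos(SY),0],[0,0,1]])*1000
    print(d.min(0).round(1),d.max(0).round(1),np.percentile(d,[1,99],axis=0).round(1).tolist())
f=load('top8'); P=cloud(f); m=(P[...,2]>.058)&(P[...,2]<.075); m[:170]=0;m[262:]=0;m[:,:180]=0;m[:,300:]=0
q=P[m]; r=cv2.minAreaRect((q[:,:2]*1000).astype(np.float32)); print('slicer',r,toslicer([r[0][0]/1000,r[0][1]/1000,0])*1000)
go(sl(-.2873,-.0009,.0244),76)
"
```

```text
{'clock': 11.95, 'joint_positions': [-0.4098, -0.0177, 1.8645, -0.0002, 1.2997, -0.1658], 'dq': [-0.0034, 0.0003, -0.0104, 0.0006, 0.0012, 0.0059], 'joint_efforts': [0.2589, -45.7115, -46.003, 0.1748, 0.142, -0.0111], 'tcp_pos': [0.4855, -0.1552, 0.0597], 'tool_rot': [0.7879, 0.6158, -0.0012, -0.0021], 'contact_force': [1.6065, 1.4344, -1.7002], 'torque': [-0.1977, 0.0704, -0.0003], 'gripper_width': 0.0254}
tool sl [-290.6   -1.8   59.7]
n 570 rect ((467.10723876953125, -73.75202178955078), (204.6051025390625, 55.25735092163086), 53.349815368652344) slope x,y [-1.317  0.383] z@med 0.1133
[-307.9  -14.4   97.9] [-125.5   84.7  200. ] [[-302.9, -7.2, 98.7], [-127.1, 83.6, 199.0]]
n 1740 rect ((509.9803466796875, -56.68455505371094), (128.89077758789062, 63.84825897216797), 75.99531555175781) slope x,y [-0.002  0.006] z@med 0.1063
[-253.5  -33.6  101. ] [-124.6   30.2  111.6] [[-248.8, -32.9, 102.6], [-125.9, 29.5, 110.3]]
slicer ((553.1680297851562, 126.06024169921875), (192.4610137939453, 104.05337524414062), 76.0052490234375) [-1.33136661  0.62855423  0.        ]
shift mm [ 3.3 -1.  35.6] turn -0.01 tool z [-0.004  0.002 -1.   ]
```

Call:
drive_tool(
  rows=[
    [1,[0,-0.0018,0.012],0],
    [1,[0,-0.0018,0.024],0],
    [1,[0,-0.0018,0.033],0],
    [1,[0,-0.0018,0.036],0],
    [1,[0,-0.0018,0.036],0],
  ],
)

```text
clock: 12.55
tcp_pos: [0.483, -0.1544, 0.0228]
tool_rot: [0.788, 0.616, -0.002, -0.003]
contact_force: [-0.4, 0.8, -0.9]
gripper_width: 0.0252
```

```bash
python3 -c "
from h import *
s=st(); print('tool sl',(toslicer(s['tcp_pos'])*1000).round(1))
f=grab('top','top9'); g=grab('scene','scene9'); grab('wrist','wrist9')
for h,F in (('top',f),('scene',g)):
  q=plate(F,box=(.4,.555,-.25,.008),zr=(.055,.09))
  d=(q-SC)@np.array([[np.cos(SY),-np.sin(SY),0],[np.sin(SY),np.cos(SY),0],[0,0,1]])*1000
  print(d.min(0).round(1),d.max(0).round(1))
cv2.imwrite('pics/c9.png',cv2.resize(g['frame'][150:310,200:420],(770,560),interpolation=cv2.INTER_CUBIC))
go(sl(-.23,0,.0235),76)
"
```

```text
{'clock': 12.55, 'joint_positions': [-0.4105, 0.0218, 1.8975, -0.0001, 1.2287, -0.1659], 'dq': [-0.0003, -0.0159, -0.0185, -0.0013, 0.0081, -0.0014], 'joint_efforts': [-0.043, -45.9885, -44.9582, 0.1516, -0.0808, -0.0018], 'tcp_pos': [0.483, -0.1544, 0.0228], 'tool_rot': [0.7881, 0.6156, -0.0016, -0.0028], 'contact_force': [-0.3581, 0.7951, -0.8686], 'torque': [-0.1742, 0.0658, 0.032], 'gripper_width': 0.0252}
tool sl [-290.4    0.9   22.8]
n 1585 rect ((507.4217529296875, -55.48863983154297), (128.12083435058594, 63.74497985839844), 76.12152099609375) slope x,y [-0.005  0.005] z@med 0.0693
[-252.6  -30.9   63.3] [-124.5   33.    74.7]
n 376 rect ((489.4882507324219, -43.19793701171875), (141.48272705078125, 57.468074798583984), 51.26259994506836) slope x,y [0.02 0.01] z@med 0.0692
[-255.7  -32.4   61.2] [-125.1   32.7   74. ]
shift mm [60.7 -0.5  0.9] turn -0.01 tool z [-0.003  0.001 -1.   ]
```

View pics/c9.png

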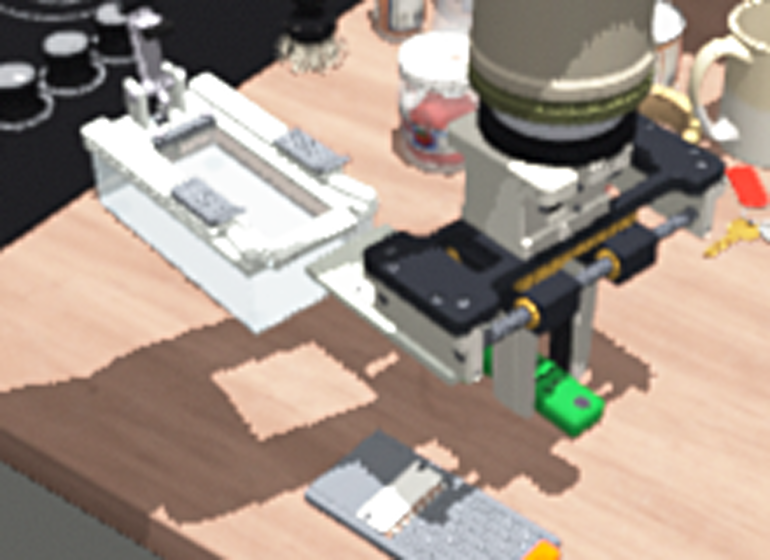

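The view shows the insert held level and in line with the mouth. Plate centre is y +1.0 mm against slicer +0.6 mm, and its underside is at 61.3 mm. I'll slide it in, checking the force as it goes.

Call:
drive_tool(
  rows=[
    [1,[0.008,0,0],0],
    [1,[0.016,0,0],0],
    [1,[0.024,0,0],0],
    [1,[0.032,0,0],0],
    [1,[0.04,0,0],0],
    [1,[0.048,0,0],0],
    [1,[0.054,0,0],0],
    [1,[0.06,0,0],0],
    [1,[0.06,0,0],0],
  ],
)

```text
clock: 13.6
tcp_pos: [0.4989, -0.096, 0.0244]
tool_rot: [0.788, 0.616, -0.001, -0.002]
contact_force: [-0.4, -0.4, -1.5]
gripper_width: 0.0252
```

```bash
python3 -c "
from h import *
s=st(); print('tool sl',(toslicer(s['tcp_pos'])*1000).round(1))
go(sl(-.18,0.0007,.0225),76)
f=grab('top','top10'); P=cloud(f); d=(P-SC)@np.array([[np.cos(SY),-np.sin(SY),0],[np.sin(SY),np.cos(SY),0],[0,0,1]])*1000
for x in (-175,-150,-120,-85,-70,-50):
    r=d[(abs(d[...,0]-x)<3)&(abs(d[...,1])<60)&(d[...,2]>50)]; i=np.argsort(r[:,1]); print(x,r[i][::6,1:].round(0).astype(int).tolist())
"
```

```text
{'clock': 13.6, 'joint_positions': [-0.2915, 0.0192, 1.8969, 0.0005, 1.2292, -0.0478], 'dq': [-0.0156, 0.0011, 0.0007, -0.0061, -0.0002, -0.0154], 'joint_efforts': [0.4292, -46.4562, -45.4374, 0.2519, 0.0511, 0.225], 'tcp_pos': [0.4989, -0.096, 0.0244], 'tool_rot': [0.7878, 0.6159, -0.0009, -0.0016], 'contact_force': [-0.4139, -0.3869, -1.4774], 'torque': [-0.1713, 0.1895, -0.0161], 'gripper_width': 0.0252}
tool sl [-229.9   -0.4   24.4]
shift mm [49.9 -1.1  1.9] turn 0.03 tool z [-0.003  0.001 -1.   ]
-175 [[-52, 458], [-49, 465], [-46, 469], [-43, 474], [-42, 475], [-40, 477], [-38, 480], [-36, 481], [-34, 484], [-32, 485], [-31, 486], [-29, 485], [-28, 487], [-26, 487], [-24, 489], [-23, 488], [-21, 488], [-20, 490], [-19, 490], [-17, 492], [-15, 490], [-14, 494], [-12, 494], [-10, 495], [-9, 494], [-8, 495], [-6, 494], [-5, 494], [-3, 495], [-2, 495], [0, 496], [1, 498], [2, 498], [4, 498], [5, 497], [7, 498], [8, 500], [9, 498], [11, 501], [12, 502], [14, 502], [15, 501], [16, 501], [18, 502], [19, 503], [21, 503], [22, 505], [24, 506], [25, 506], [26, 505], [28, 506], [29, 506]
[... 368 characters left out ...]
, 69], [15, 69], [21, 73], [25, 70], [31, 70]]
-120 [[-31, 70], [-27, 69], [-16, 70], [27, 68], [31, 72]]
-85 [[-51, 57], [-45, 69], [-41, 68], [-37, 61], [-30, 70], [-25, 72], [-20, 73], [-15, 73], [-11, 73], [-6, 72], [-2, 71], [4, 72], [8, 69], [13, 70], [19, 70], [24, 71], [29, 73], [33, 60], [39, 60], [43, 66], [48, 67], [53, 60]]
-70 [[-51, 57], [-45, 68], [-41, 68], [-37, 67], [-34, 60], [-28, 71], [-22, 68], [-16, 74], [-12, 73], [-6, 71], [-1, 70], [4, 74], [8, 71], [14, 68], [18, 71], [23, 70], [27, 69], [32, 67], [37, 66], [41, 66], [45, 68], [49, 62]]
-50 [[-51, 72], [-45, 78], [-41, 74], [-36, 77], [-30, 75], [-27, 62], [29, 58], [33, 78], [39, 76], [43, 74], [48, 75], [52, 73]]
```

Call:
drive_tool(
  rows=[
    [1,[0.0,-0.0008,0.0018],0],
    [1,[0.004,-0.0008,0.0022],0],
    [1,[0.01,-0.0008,0.0022],0],
    [1,[0.016,-0.0008,0.0022],0],
    [1,[0.022,-0.0008,0.0022],0],
    [1,[0.028,-0.0008,0.0022],0],
    [1,[0.028,-0.0008,0.0022],0],
  ],
)

```text
clock: 14.35
tcp_pos: [0.505, -0.0681, 0.0222]
tool_rot: [0.788, 0.616, -0.001, -0.002]
contact_force: [0.8, 0.5, -1.3]
gripper_width: 0.0256
```

```bash
cat >> h.py <<'E'
def rep(tag,zr=(.06,.078),box=None):
    s=st(); print('tool sl',(toslicer(s['tcp_pos'])*1000).round(1))
    f=grab('top',tag); P=cloud(f); d=(P-SC)@np.array([[np.cos(SY),-np.sin(SY),0],[np.sin(SY),np.cos(SY),0],[0,0,1]])*1000
    r=d[(abs(d[...,1])<26)&(d[...,2]>64)&(d[...,2]<80)&(d[...,0]<60)&(d[...,0]>-200)]
    k=np.polyfit(r[:,0],r[:,2],1); print('plate z at x=-95,-40,20',np.polyval(k,[-95,-40,20]).round(2),'xmax',np.sort(r[:,0])[-8:].round(1)); return f,d
E
python3 -c "
from h import *
rep('top11')"
```

```text
{'clock': 14.35, 'joint_positions': [-0.2353, 0.026, 1.8943, 0.0007, 1.2249, 0.0074], 'dq': [-0.014, -0.0004, 0.0023, -0.0052, -0.0027, -0.0165], 'joint_efforts': [0.3118, -46.6943, -45.3636, 0.2464, 0.0369, 0.2246], 'tcp_pos': [0.505, -0.0681, 0.0222], 'tool_rot': [0.7876, 0.6162, -0.0009, -0.0016], 'contact_force': [0.8096, 0.4977, -1.2567], 'torque': [-0.1537, 0.0918, -0.0294], 'gripper_width': 0.0256}
tool sl [-201.4    0.4   22.2]
plate z at x=-95,-40,20 [68.85 69.08 69.34] xmax [53.1 53.1 53.2 53.5 53.7 53.9 58.8 59. ]
```

Call:
drive_tool(
  rows=[
    [1,[0.007,0,0],0],
    [1,[0.014,0,0],0],
    [1,[0.021,0,0],0],
    [1,[0.028,0,0],0],
    [1,[0.035,0,0],0],
    [1,[0.042,0,0],0],
    [1,[0.049,0,0],0],
    [1,[0.055,0,0],0],
    [1,[0.059,0,0],0],
    [1,[0.059,0,0],0],
  ],
)

```text
clock: 15.4
tcp_pos: [0.5192, -0.0108, 0.0222]
tool_rot: [0.787, 0.616, -0.001, -0.002]
contact_force: [-0.3, -0.1, -0.8]
gripper_width: 0.0255
```

```bash
python3 -c "
from h import *
f,d=rep('top12')
for n in ('t4','top12'):
    e=cloud(load(n)); e=(e-SC)@np.array([[np.cos(SY),-np.sin(SY),0],[np.sin(SY),np.cos(SY),0],[0,0,1]])*1000
    for x in range(16,66,3):
        r=e[(abs(e[...,0]-x)<1.5)&(abs(e[...,1])<10)]; print(n,x,len(r),np.median(r[:,2]).round(1))
"
```

```text
{'clock': 15.4, 'joint_positions': [-0.1202, 0.052, 1.8676, 0.0009, 1.2256, 0.1218], 'dq': [-0.0128, -0.0012, 0.003, -0.0055, -0.0009, -0.0107], 'joint_efforts': [0.366, -48.0504, -45.4221, 0.241, 0.0127, 0.1598], 'tcp_pos': [0.5192, -0.0108, 0.0222], 'tool_rot': [0.7874, 0.6164, -0.001, -0.0016], 'contact_force': [-0.2875, -0.056, -0.8183], 'torque': [-0.1794, 0.0976, 0.0022], 'gripper_width': 0.0255}
tool sl [-142.3    0.5   22.2]
plate z at x=-95,-40,20 [67.04 67.89 68.82] xmax [52.8 53.3 53.3 53.4 53.4 53.6 53.9 59.2]
t4 16 243 619.1
t4 19 363 615.3
t4 22 357 628.5
t4 25 210 650.9
t4 28 102 657.1
t4 31 100 657.1
t4 34 102 657.2
t4 37 93 657.0
t4 40 60 657.0
t4 43 44 656.3
t4 46 70 639.8
t4 49 123 644.7
t4 52 206 640.6
t4 55 216 643.1
t4 58 160 645.9
t4 61 146 648.1
t4 64 156 648.2
top12 16 12 68.7
top12 19 11 68.8
top12 22 13 67.5
top12 25 2 67.6
top12 28 0 nan
top12 31 0 nan
top12 34 0 nan
top12 37 7 6.0
top12 40 9 5.8
top12 43 21 8.7
top12 46 29 8.8
top12 49 20 38.4
top12 52 21 67.6
top12 55 17 7.1
top12 58 13 59.9
top12 61 12 60.2
top12 64 28 136.9
  return _methods._mean(a, axis=axis, dtype=dtype,
  ret = ret.dtype.type(ret / rcount)
```

Call:
drive_tool(
  rows=[
    [1,[0.004,0,0.0005],0],
    [1,[0.008,0,0.0005],0],
    [1,[0.012,0,0.0005],0],
    [1,[0.015,0,0.0005],0],
    [1,[0.017,0,0.0005],0],
    [1,[0.018,0,0.0005],0],
    [1,[0.019,0,0.0005],0],
    [1,[0.02,0,0.0005],0],
    [1,[0.02,0,0.0005],0],
  ],
)

```text
clock: 16.35
tcp_pos: [0.5239, 0.0084, 0.0217]
tool_rot: [0.787, 0.616, -0.001, -0.002]
contact_force: [0.2, 0.9, -0.8]
gripper_width: 0.026
```

Call:
drive_tool(
  rows=[
    [1,[0.001,0,0],0],
    [1,[0.002,0,0],0],
    [1,[0.002,0,0],0],
  ],
)

```text
clock: 16.65
tcp_pos: [0.5238, 0.0085, 0.0216]
tool_rot: [0.788, 0.616, -0.002, -0.001]
contact_force: [-3.5, -8.4, 0.2]
gripper_width: 0.0257
```

```bash
python3 -c "
from h import *
f,d=rep('top13')"
```

```text
{'clock': 16.65, 'joint_positions': [-0.0801, 0.0665, 1.8538, -0.0021, 1.2258, 0.1634], 'dq': [-0.003, -0.0008, 0.0009, 0.0024, -0.0005, -0.002], 'joint_efforts': [4.5627, -48.6057, -45.8014, 3.0192, -0.5667, 0.0257], 'tcp_pos': [0.5238, 0.0085, 0.0216], 'tool_rot': [0.7875, 0.6163, -0.0023, -0.0008], 'contact_force': [-3.5271, -8.3678, 0.2477], 'torque': [-1.5237, 0.4694, -0.0267], 'gripper_width': 0.0257}
tool sl [-122.5    0.6   21.6]
plate z at x=-95,-40,20 [57.65 62.21 67.18] xmax [52.9 53.  53.2 53.2 53.2 53.4 53.4 53.6]
```

The stop was met at 9 N, a little over the 4–8 N band. I'll ease back into the band and hold steady.

Call:
drive_tool(
  rows=[
    [1,[0.0013,0,0],0],
    [1,[0.0013,0,0],0],
    [1,[0.0013,0,0],0],
  ],
)

```text
clock: 17.0
tcp_pos: [0.5238, 0.0084, 0.0215]
tool_rot: [0.788, 0.616, -0.003, -0.0]
contact_force: [-1.9, -6.4, 0.6]
gripper_width: 0.0255
```

Call:
drive_tool(
  rows=[
    [1,[0.0012,0,0],0],
    [1,[0.0012,0,0],0],
    [1,[0.0012,0,0],0],
    [1,[0.0012,0,0],0],
    [1,[0.0012,0,0],0],
    [1,[0.0012,0,0],0],
    [1,[0.0012,0,0],0],
    [1,[0.0012,0,0],0],
  ],
)

```text
clock: 17.8
tcp_pos: [0.5238, 0.0083, 0.0215]
tool_rot: [0.788, 0.616, -0.004, 0.0]
contact_force: [-3.0, -5.5, -0.1]
gripper_width: 0.0252
```

Call:
drive_tool(
  rows=[
    [1,[0,0,0],0],
    [1,[0,0,0],0],
    [0.2,[0,0,0],0],
    [0.2,[0,0,0],0],
    [0.2,[0,0,0],0],
    [0.2,[0,0,0],0],
  ],
)

```text
clock: 18.4
tcp_pos: [0.5239, 0.0084, 0.0216]
tool_rot: [0.788, 0.616, -0.004, 0.0]
contact_force: [0.1, -0.6, -0.0]
gripper_width: 0.0371
```

Call:
drive_tool(
  rows=[
    [0.2,[0,0,-0.03],0],
    [0.2,[0,0,-0.07],0],
    [0.2,[0,0,-0.12],0],
    [0.2,[0,0,-0.17],0],
    [0.2,[0,0,-0.17],0],
    [0.2,[0,0,-0.17],0],
  ],
)

```text
clock: 19.0
tcp_pos: [0.5262, 0.0093, 0.1934]
tool_rot: [0.788, 0.616, -0.002, 0.001]
contact_force: [-0.9, -0.4, -1.2]
gripper_width: 0.037
```

```bash
python3 -c "
from h import *
f,d=rep('top14'); g=grab('scene','s14')
cv2.imwrite('pics/c14.png',np.hstack([cv2.resize(g['frame'][120:270,190:360],(400,353)),cv2.resize(f['frame'][160:280,180:316],(400,353))]))
go([.5775,.2190,.187],76)
m=(d[...,2]>135)&(d[...,2]<165)&(abs(d[...,1])<15)&(d[...,0]>70)&(d[...,0]<115); q=d[m]; print('tab up',len(q),q.min(0).round(1),q.max(0).round(1),np.median(q,0).round(1))
"
```

```text
{'clock': 19.0, 'joint_positions': [-0.0755, -0.0734, 1.669, -0.0055, 1.5475, 0.1681], 'dq': [-0.0011, 0.0342, 0.0628, 0.0006, -0.0097, -0.001], 'joint_efforts': [0.0395, -48.5183, -52.5867, 0.0488, 0.1577, 0.0015], 'tcp_pos': [0.5262, 0.0093, 0.1934], 'tool_rot': [0.7877, 0.616, -0.0024, 0.0015], 'contact_force': [-0.9014, -0.371, -1.2455], 'torque': [-0.052, 0.0764, -0.0181], 'gripper_width': 0.037}
tool sl [-121.2   -1.4  193.4]
plate z at x=-95,-40,20 [71.49 68.12 64.44] xmax [-29.2 -27.6 -26.9 -25.  -23.  -20.9 -19.1 -10. ]
shift mm [216.3   1.3   1.6] turn 0.05 tool z [-0.008 -0.005 -1.   ]
tab up 25 [ 95.1 -10.  148.6] [102.   11.9 157.7] [ 98.8   2.7 152.4]
```

View pics/c14.png

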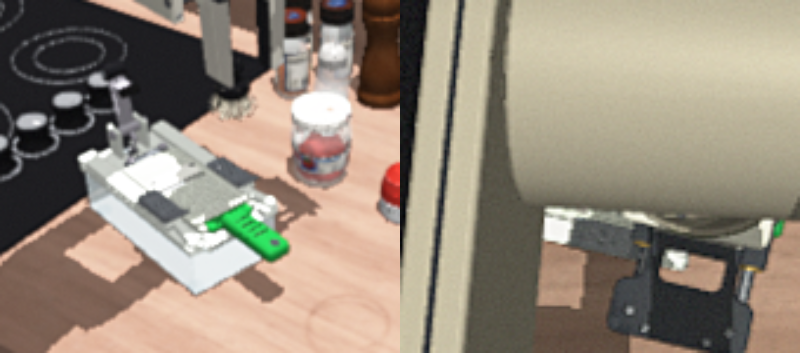

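The insert sits under both lips with its green handle outside the mouth (left crop), and the clip is still up. Back to the tab.

Call:
drive_tool(
  rows=[
    [0.2,[0.04,0,0],0],
    [0.2,[0.09,0.001,0],0],
    [0.2,[0.14,0.001,0],0],
    [0.2,[0.18,0.001,0],0],
    [0.2,[0.205,0.001,0],0],
    [0.2,[0.217,0.001,0],0],
    [0.2,[0.217,0.001,0],0],
    [0.2,[0.217,0.001,0],0],
  ],
)

```text
clock: 19.9
tcp_pos: [0.5767, 0.2186, 0.1874]
tool_rot: [0.788, 0.616, -0.006, -0.001]
contact_force: [0.2, -0.2, 0.4]
gripper_width: 0.037
```

```bash
python3 -c "
from h import *
s=st(); print((toslicer(s['tcp_pos'])*1000).round(1)); go(sl(.0945,0,.097),76)
w=grab('wrist','w15'); P=cloud(w); d=(P-SC)@np.array([[np.cos(SY),-np.sin(SY),0],[np.sin(SY),np.cos(SY),0],[0,0,1]])*1000
m=(d[...,2]>135)&(d[...,2]<165)&(abs(d[...,1])<15)&(d[...,0]>70)&(d[...,0]<115)&(w['frame'].max(-1)<60); q=d[m]; print('tab up',len(q),q.min(0).round(1),q.max(0).round(1),np.median(q,0).round(1))
"
```

```text
{'clock': 19.9, 'joint_positions': [0.2812, 0.1848, 1.4122, -0.003, 1.5558, 0.525], 'dq': [-0.0162, -0.0192, 0.0019, -0.0006, -0.002, 0.0001], 'joint_efforts': [1.1877, -58.2014, -49.4002, 0.1949, 0.008, 0.0492], 'tcp_pos': [0.5767, 0.2186, 0.1874], 'tool_rot': [0.7878, 0.6159, -0.0057, -0.0007], 'contact_force': [0.1542, -0.1998, 0.3898], 'torque': [-0.0854, 0.1044, -0.015], 'gripper_width': 0.037}
[9.420e+01 1.000e-01 1.874e+02]
shift mm [ 1.1  0.9 90.4] turn 0.04 tool z [-0.01  -0.006 -1.   ]
tab up 184 [ 70.   -9.8 135.4] [102.7  10.  153.9] [100.4   0.6 150.4]
```

Call:
drive_tool(
  rows=[
    [0.2,[0.001,0.0005,0.03],0],
    [0.2,[0.001,0.0005,0.06],0],
    [0.2,[0.001,0.0005,0.08],0],
    [0.2,[0.001,0.0005,0.091],0],
    [0.2,[0.001,0.0005,0.091],0],
    [1,[0.001,0.0005,0.091],0],
    [1,[0.001,0.0005,0.091],0],
    [1,[0.001,0.0005,0.091],0],
    [1,[0.001,0.0005,0.091],0],
  ],
  force=30,
)

```text
clock: 20.85
tcp_pos: [0.5768, 0.2191, 0.0988]
tool_rot: [0.788, 0.616, -0.005, -0.001]
contact_force: [-5.4, -0.4, 5.6]
gripper_width: 0.0217
```

```bash
python3 -c "
from h import *
s=st(); p=toslicer(s['tcp_pos']); print((p*1000).round(1)); M=R.from_quat(s['tool_rot']).as_matrix()
def d(th): return np.array([-62*np.cos(th)+5*np.sin(th),0,62*np.sin(th)+5*np.cos(th)])/1000
for th in np.linspace(1.75,.13,28): print(round(th,2),(M.T@(sl(*(d(th)-d(1.75)))-SC)*1000).round(1))
"
```

```text
{'clock': 20.85, 'joint_positions': [0.2816, 0.2351, 1.5178, -0.0025, 1.3985, 0.5261], 'dq': [0.0009, -0.0018, 0.0014, -0.0007, -0.0, -0.0024], 'joint_efforts': [-1.2487, -57.2439, -47.7988, -0.4077, -2.1323, 0.0076], 'tcp_pos': [0.5768, 0.2191, 0.0988], 'tool_rot': [0.7879, 0.6157, -0.005, -0.0007], 'contact_force': [-5.3863, -0.444, 5.5777], 'torque': [-0.1128, 1.1454, -0.0213], 'gripper_width': 0.0217}
[94.7  0.2 98.8]
1.75 [0. 0. 0.]
1.69 [-3.6 -0.  -0.8]
1.63 [-7.3 -0.  -1.4]
1.57 [-11.   -0.   -1.8]
1.51 [-14.8  -0.   -2. ]
1.45 [-18.5  -0.   -1.9]
1.39 [-22.2  -0.   -1.6]
1.33 [-25.9  -0.   -1.1]
1.27 [-29.6  -0.   -0.4]
1.21 [-33.2  -0.    0.6]
1.15 [-36.7   0.    1.7]
1.09 [-40.2   0.    3.1]
1.03 [-43.6   0.    4.7]
0.97 [-46.9   0.    6.5]
0.91 [-50.    0.    8.4]
0.85 [-53.1   0.1  10.6]
0.79 [-56.    0.1  12.9]
0.73 [-58.7   0.1  15.5]
0.67 [-61.3   0.1  18.1]
0.61 [-63.8   0.1  20.9]
0.55 [-66.    0.2  23.9]
0.49 [-68.1   0.2  27. ]
0.43 [-70.    0.2  30.2]
0.37 [-71.7   0.2  33.5]
0.31 [-73.2   0.2  37. ]
0.25 [-74.5   0.3  40.5]
0.19 [-75.6   0.3  44. ]
0.13 [-76.5   0.3  47.7]
```

Call:
drive_tool(
  rows=[
    [0.4,[0,0.0005,0],0],
    [0.4,[0,0.0005,-0.001],0],
    [0.4,[0,0.0005,-0.001],0],
    [0.4,[0,0.0005,-0.001],0],
    [1,[0,0.0005,-0.001],0],
    [1,[0,0.0005,-0.001],0],
    [1,[0,0.0005,-0.001],0],
    [1,[0,0.0005,-0.001],0],
  ],
  force=30,
)

```text
clock: 21.65
tcp_pos: [0.5768, 0.2191, 0.0998]
tool_rot: [0.788, 0.616, -0.005, -0.001]
contact_force: [-5.2, 1.3, 3.4]
gripper_width: 0.0219
```

Call:
drive_tool(
  rows=[
    [1,[-0.0036,-0.001,-0.0008],0],
    [1,[-0.0073,-0.001,-0.0014],0],
    [1,[-0.011,-0.001,-0.0018],0],
    [1,[-0.0148,-0.001,-0.002],0],
    [1,[-0.0185,-0.001,-0.0019],0],
    [1,[-0.0222,-0.001,-0.0016],0],
    [1,[-0.0259,-0.001,-0.0011],0],
    [1,[-0.0296,-0.001,-0.0004],0],
    [1,[-0.0332,-0.001,0.0006],0],
    [1,[-0.0367,-0.001,0.0017],0],
  ],
)

```text
clock: 22.65
tcp_pos: [0.5684, 0.1852, 0.1001]
tool_rot: [0.788, 0.616, -0.003, -0.001]
contact_force: [-2.3, 6.0, 8.5]
gripper_width: 0.0217
```

```bash
cat >> h.py <<'E'
P0=toslicer([.5768,.2191,.0998]); P0[1]=.001
def d(th): return np.array([-62*np.cos(th)+5*np.sin(th),0,62*np.sin(th)+5*np.cos(th)])/1000
def arc(ths):
    s=st(); p=toslicer(s['tcp_pos']); print('tool',(p*1000).round(1)); M=R.from_quat(s['tool_rot']).as_matrix()
    g=np.linspace(0,1.8,361); e=[np.linalg.norm((P0+d(t)-d(1.75)-p)[[0,2]]) for t in g]; print('theta est',g[np.argmin(e)],'err mm',min(e)*1000)
    for t in ths: print(round(t,2),(M.T@(sl(*(P0+d(t)-d(1.75)))-s['tcp_pos'])*1000).round(1))
E
python3 -c "
from h import *
arc(np.linspace(1.09,.55,10))"
```

```text
{'clock': 22.65, 'joint_positions': [0.2298, 0.1799, 1.5784, -0.0008, 1.3895, 0.4733], 'dq': [-0.053, -0.0413, 0.0648, -0.0013, -0.0203, -0.0526], 'joint_efforts': [-3.2275, -52.0013, -43.8014, -2.264, 0.1019, 0.1159], 'tcp_pos': [0.5684, 0.1852, 0.1001], 'tool_rot': [0.7877, 0.616, -0.003, -0.001], 'contact_force': [-2.3011, 5.9558, 8.4605], 'torque': [1.1897, 0.284, 0.005], 'gripper_width': 0.0217}
tool [5.970e+01 1.000e-01 1.001e+02]
theta est 1.185 err mm 1.1420949507767706
1.09 [-5.3 -0.8  3.2]
1.03 [-8.7 -0.8  4.7]
0.97 [-11.9  -0.8   6.5]
0.91 [-15.1  -0.8   8.5]
0.85 [-18.2  -0.8  10.6]
0.79 [-21.1  -0.8  13. ]
0.73 [-23.9  -0.8  15.5]
0.67 [-26.5  -0.8  18.1]
0.61 [-28.9  -0.8  20.9]
0.55 [-31.2  -0.8  23.9]
```

Call:
drive_tool(
  rows=[
    [1,[-0.0045,-0.0005,0.0028],0],
    [1,[-0.0085,-0.0005,0.0047],0],
    [1,[-0.0119,-0.0005,0.0065],0],
    [1,[-0.0151,-0.0005,0.0085],0],
    [1,[-0.0182,-0.0005,0.0106],0],
    [1,[-0.0211,-0.0005,0.013],0],
    [1,[-0.0239,-0.0005,0.0155],0],
    [1,[-0.0265,-0.0005,0.0181],0],
    [1,[-0.0289,-0.0005,0.0209],0],
    [1,[-0.0312,-0.0005,0.0239],0],
  ],
)

```text
clock: 23.65
tcp_pos: [0.5606, 0.1539, 0.0775]
tool_rot: [0.788, 0.616, -0.003, -0.0]
contact_force: [-5.3, -4.0, 7.7]
gripper_width: 0.0213
```

```bash
python3 -c "
from h import *
arc(np.linspace(.49,.1,8))"
```

```text
{'clock': 23.65, 'joint_positions': [0.1814, 0.1558, 1.6482, -0.0025, 1.343, 0.4258], 'dq': [-0.0369, -0.0007, 0.0618, -0.0009, -0.0599, -0.0344], 'joint_efforts': [1.7802, -51.3052, -46.0876, 1.0076, -1.927, 0.0927], 'tcp_pos': [0.5606, 0.1539, 0.0775], 'tool_rot': [0.7878, 0.6159, -0.003, -0.0002], 'contact_force': [-5.2671, -4.0018, 7.6651], 'torque': [-0.5388, 0.9253, 0.0304], 'gripper_width': 0.0213}
tool [27.5  0.1 77.5]
theta est 0.555 err mm 1.4447879802186303
0.49 [-1.1 -0.9  4.2]
0.43 [-2.9 -0.9  7.2]
0.38 [-4.5 -0.9 10.2]
0.32 [-5.9 -0.8 13.4]
0.27 [-7.2 -0.8 16.6]
0.21 [-8.3 -0.8 19.9]
0.16 [-9.1 -0.8 23.3]
0.1 [-9.8 -0.8 26.6]
```

Call:
drive_tool(
  rows=[
    [1,[-0.001,-0.001,0.003],0],
    [1,[-0.002,-0.001,0.0055],0],
    [1,[-0.0032,-0.001,0.008],0],
    [1,[-0.0045,-0.001,0.0105],0],
    [1,[-0.0059,-0.001,0.0135],0],
    [1,[-0.0072,-0.001,0.0165],0],
    [1,[-0.0083,-0.001,0.0198],0],
    [1,[-0.0083,-0.001,0.0198],0],
  ],
)

```text
clock: 24.45
tcp_pos: [0.5581, 0.1442, 0.0575]
tool_rot: [0.788, 0.616, -0.003, 0.001]
contact_force: [-1.0, -5.8, 0.6]
gripper_width: 0.0216
```

```bash
python3 -c "
from h import *
arc(np.linspace(.21,.07,8))
g=grab('scene','s20'); w=grab('wrist','w20')
D=(cloud(w)-SC)@np.array([[np.cos(SY),-np.sin(SY),0],[np.sin(SY),np.cos(SY),0],[0,0,1]])*1000
m=(abs(D[...,1])<4)&(D[...,0]>28)&(D[...,0]<75)&(D[...,2]>80)&(D[...,2]<125); q=D[m]; k=np.polyfit(q[:,0],q[:,2],1); print(len(q),'arm angle',-np.arctan(k[0]),np.polyval(k,[30,78]))
q=cloud(load('w2')); q=(q-SC)@np.array([[np.cos(SY),-np.sin(SY),0],[np.sin(SY),np.cos(SY),0],[0,0,1]])*1000
q=q[(abs(q[...,1])<4)&(q[...,0]>28)&(q[...,0]<75)&(q[...,2]>80)&(q[...,2]<125)]; k=np.polyfit(q[:,0],q[:,2],1); print('ref down',-np.arctan(k[0]))
"
```

```text
{'clock': 24.45, 'joint_positions': [0.1673, 0.1621, 1.6796, -0.005, 1.3047, 0.4132], 'dq': [0.002, -0.002, -0.0048, 0.0019, 0.0063, 0.0016], 'joint_efforts': [3.0357, -53.8196, -45.7943, 1.7838, -0.3076, -0.028], 'tcp_pos': [0.5581, 0.1442, 0.0575], 'tool_rot': [0.7881, 0.6156, -0.0033, 0.0009], 'contact_force': [-0.9705, -5.8346, 0.6121], 'torque': [-0.8201, -0.0051, 0.0681], 'gripper_width': 0.0216}
tool [17.4  0.2 57.5]
theta est 0.2 err mm 1.602068022892902
0.21 [ 1.7 -0.8 -0. ]
0.19 [ 1.3 -0.8  1.1]
0.17 [ 1.  -0.7  2.4]
0.15 [ 0.7 -0.7  3.6]
0.13 [ 0.5 -0.7  4.8]
0.11 [ 0.2 -0.7  6. ]
0.09 [ 0.  -0.7  7.2]
0.07 [-0.2 -0.7  8.5]
1284 arm angle 0.39416927058583423 [108.54046241  88.57548417]
ref down -0.0008380308593801564
```

```bash
python3 -c "
from h import *
g=load('s20'); w=load('w20')
cv2.imwrite('pics/c20.png',np.hstack([cv2.resize(g['frame'][140:210,215:305],(450,350),interpolation=cv2.INTER_CUBIC),cv2.resize(w['frame'][100:260,245:395],(328,350))]))
D=(cloud(w)-SC)@np.array([[np.cos(SY),-np.sin(SY),0],[np.sin(SY),np.cos(SY),0],[0,0,1]])*1000
for v in range(120,262,6): print(v,D[v,319].round(0).astype(int).tolist())
"
```

```text
120 [86, 0, 78]
126 [83, 0, 88]
132 [80, 0, 90]
138 [76, 0, 91]
144 [73, 0, 91]
150 [70, 0, 93]
156 [66, 0, 94]
162 [63, 0, 94]
168 [60, 0, 97]
174 [56, 0, 98]
180 [53, 0, 99]
186 [50, 0, 100]
192 [47, 0, 102]
198 [43, 0, 101]
204 [40, 0, 103]
210 [37, 0, 104]
216 [34, 0, 106]
222 [31, 0, 107]
228 [29, 0, 113]
234 [28, 0, 117]
240 [25, 0, 118]
246 [22, 0, 120]
252 [18, 0, 119]
258 [-41, 0, 6]
```

View pics/c20.png

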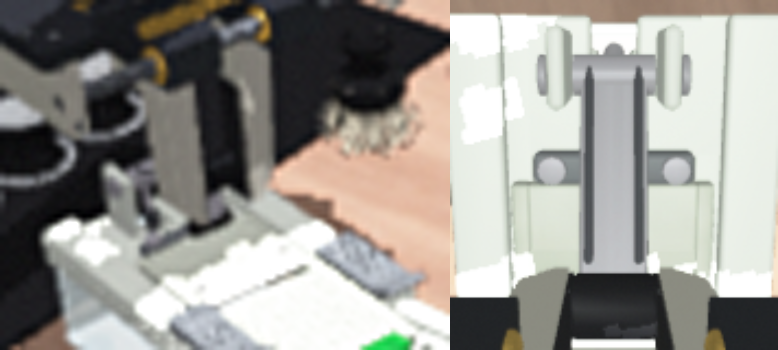

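The arm slope gives θ ≈ 0.34, so the pads slid a few mm along the tab. It is still pinched (21.6 mm). I'll continue slowly from the measured angle.

Call:
drive_tool(
  rows=[
    [1,[-0.0005,-0.0005,0.0015],0],
    [1,[-0.001,-0.0005,0.003],0],
    [1,[-0.0015,-0.0005,0.0045],0],
    [1,[-0.002,-0.0005,0.006],0],
    [1,[-0.002,-0.0005,0.006],0],
  ],
)

```text
clock: 25.05
tcp_pos: [0.5575, 0.142, 0.0515]
tool_rot: [0.788, 0.616, -0.003, 0.001]
contact_force: [2.8, -4.3, -0.3]
gripper_width: 0.0218
```

```bash
cat >> h.py <<'E'
def ang(tag):
    w=grab('wrist',tag); D=(cloud(w)-SC)@np.array([[np.cos(SY),-np.sin(SY),0],[np.sin(SY),np.cos(SY),0],[0,0,1]])*1000
    q=D[130:215,315:323].reshape(-1,3); q=q[(q[:,0]>35)&(q[:,0]<76)&(q[:,2]>80)]; k=np.polyfit(q[:,0],q[:,2],1)
    b=D[215:275,319]; b=b[(b[:,2]>85)&(b[:,2]<130)]
    s=readout.get_state(); print('theta',-np.arctan(k[0]),len(q),'z@40',np.polyval(k,40).round(1),'tab top z',b[:,2].max().round(1),'x',b[:,0].min().round(1),b[:,0].max().round(1),'tool',(toslicer(s['tcp_pos'])*1000).round(1),'F',np.round(s['contact_force'],1),s['gripper_width'].__round__(4))
E
python3 -c "
from h import *
ang('w21')"
```

```text
theta 0.23411529475259904 601 z@40 98.7 tab top z 114.1 x 12.0 32.2 tool [15.2  0.3 51.7] F [ 3.5 -4.4 -0.9] 0.0215
```

Call:
drive_tool(
  rows=[
    [1,[-0.0003,-0.0003,0.0012],0],
    [1,[-0.0006,-0.0003,0.0024],0],
    [1,[-0.0009,-0.0003,0.0036],0],
    [1,[-0.0012,-0.0003,0.0046],0],
    [1,[-0.0014,-0.0003,0.0056],0],
    [1,[-0.0014,-0.0003,0.0056],0],
  ],
)

```text
clock: 25.7
tcp_pos: [0.5572, 0.1406, 0.046]
tool_rot: [0.788, 0.616, -0.003, 0.002]
contact_force: [4.0, -3.6, 0.5]
gripper_width: 0.0215
```

```bash
python3 -c "
from h import *
ang('w22')"
```

```text
theta 0.14416885470891275 606 z@40 94.9 tab top z 108.6 x 11.4 31.4 tool [13.8  0.3 46. ] F [ 3.3 -3.7 -0.3] 0.0219
```

Call:
drive_tool(
  rows=[
    [1,[0,0,0.0006],0],
    [1,[0,0,0.0012],0],
    [1,[0,0,0.0012],0],
  ],
)

```text
clock: 26.05
tcp_pos: [0.5572, 0.1405, 0.0452]
tool_rot: [0.788, 0.616, -0.003, 0.002]
contact_force: [-0.0, -4.4, 4.5]
gripper_width: 0.0216
```

```bash
python3 -c "
from h import *
ang('w23')"
```

```text
theta 0.12980067118248537 605 z@40 94.4 tab top z 107.2 x 11.4 31.3 tool [13.7  0.2 45.2] F [ 0.8 -5.1  4.7] 0.0214
```

The clip is resting at θ ≈ 0.130, and the upward reaction has begun. I'll release and retreat.

Call:
drive_tool(
  rows=[
    [0.3,[0,0,0],0],
    [0.3,[0,0,0],0],
    [0.3,[0,0,0],0],
    [0.3,[0,0,-0.01],0],
    [0.3,[0,0,-0.03],0],
    [0.3,[0,0,-0.06],0],
    [0.3,[0,0,-0.1],0],
    [0.3,[0,0,-0.13],0],
    [0.3,[0,0,-0.13],0],
  ],
)

```text
clock: 27.0
tcp_pos: [0.5609, 0.1421, 0.1821]
tool_rot: [0.788, 0.616, 0.001, 0.004]
contact_force: [0.3, 0.1, 0.0]
gripper_width: 0.0325
```

Call:
drive_tool(
  rows=[
    [0.3,[-0.05,0,0],0],
    [0.3,[-0.1,0,0],0],
    [0.3,[-0.15,0,0],0],
    [0.3,[-0.2,0,0],0],
    [0.3,[-0.25,0,0],0],
    [0.3,[-0.3,0,0],0],
    [0.3,[-0.33,0,0],0],
    [0.3,[-0.33,0,0],0],
  ],
)

```text
clock: 27.8
tcp_pos: [0.4796, -0.1813, 0.1828]
tool_rot: [0.789, 0.614, 0.001, 0.004]
contact_force: [-0.2, 0.6, -0.8]
gripper_width: 0.0325
```

```bash
python3 -c "
from h import *
s=st(); g=grab('scene','s25'); t=grab('top','t25')
cv2.imwrite('pics/c25.png',np.hstack([cv2.resize(g['frame'][140:300,200:400],(420,336)),cv2.resize(t['frame'][160:290,170:320],(380,336))]))
D=(cloud(t)-SC)@np.array([[np.cos(SY),-np.sin(SY),0],[np.sin(SY),np.cos(SY),0],[0,0,1]])*1000
q=D[(abs(D[...,1])<3)&(D[...,0]>35)&(D[...,0]<74)&(D[...,2]>80)&(D[...,2]<115)]; k=np.polyfit(q[:,0],q[:,2],1); print('clip',-np.arctan(k[0]),len(q))
for a in range(-75,-10,8):
    r=D[(abs(D[...,0]-a)<4)&(abs(D[...,1])<24)&(D[...,2]>40)&(D[...,2]<85)]; print(a,len(r),np.median(r[:,2]).round(1) if len(r) else '')
"
```

```text
{'clock': 27.8, 'joint_positions': [-0.4601, -0.118, 1.7302, -0.0017, 1.5215, -0.2112], 'dq': [0.0707, -0.0034, 0.0048, 0.0289, 0.0064, 0.0641], 'joint_efforts': [-2.0237, -43.1118, -49.4793, -0.3716, -0.1091, -1.0077], 'tcp_pos': [0.4796, -0.1813, 0.1828], 'tool_rot': [0.7894, 0.6139, 0.001, 0.0039], 'contact_force': [-0.2272, 0.5859, -0.7511], 'torque': [-0.033, 0.141, 0.0194], 'gripper_width': 0.0325}
clip 0.13571051175789917 49
-75 80 67.7
-67 80 68.0
-59 81 67.7
-51 82 67.3
-43 77 67.4
-35 82 67.8
-27 81 67.7
-19 78 67.6
-11 34 68.5
```

View pics/c25.png

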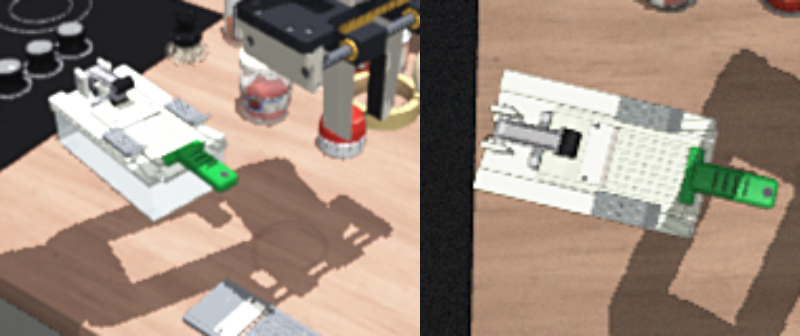

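```bash
python3 -c "
from h import *
A=np.array([[np.cos(SY),-np.sin(SY),0],[np.sin(SY),np.cos(SY),0],[0,0,1]])
for n in ('t4','t25'):
    D=(cloud(load(n))-SC)@A*1000
    print(n,[(x,np.round(np.median(r),0)) for x in range(26,70,2) for r in [D[(abs(D[...,0]-x)<1.2)&(abs(D[...,1])<31)&(abs(D[...,1])>24)&(D[...,2]<85)&(D[...,2]>-5)][:,2]] if len(r)])
    print(n,[(x,np.round(np.median(r),0)) for x in range(26,70,2) for r in [D[(abs(D[...,0]-x)<1.2)&(abs(D[...,1])<21)&(abs(D[...,1])>10)&(D[...,2]<85)&(D[...,2]>-5)][:,2]] if len(r)])
D=(cloud(load('t25'))-SC)@A*1000; f=load('t25'); h=cv2.cvtColor(f['frame'],cv2.COLOR_BGR2HSV); m=cv2.inRange(h,(40,100,50),(85,255,255))>0; q=D[m]; q=q[(q[:,2]>40)&(q[:,2]<90)]; print('green x',np.percentile(q[:,0],[1,99]))
g=cloud(load('top0')); m=cv2.inRange(cv2.cvtColor(load('top0')['frame'],cv2.COLOR_BGR2HSV),(40,100,50),(85,255,255))>0; n=np.radians(95); r=(g[m][:,:2]-[.5524,-.1316])@[np.cos(n),np.sin(n)]*1000; print('green rel plate centre',np.percentile(r,[1,99]))
"
```

```text
t4 [(26, np.float64(59.0)), (28, np.float64(58.0)), (30, np.float64(59.0)), (32, np.float64(61.0)), (34, np.float64(61.0)), (36, np.float64(60.0)), (38, np.float64(58.0)), (40, np.float64(59.0)), (42, np.float64(61.0)), (44, np.float64(59.0)), (46, np.float64(59.0)), (48, np.float64(61.0)), (50, np.float64(61.0)), (52, np.float64(60.0)), (54, np.float64(59.0)), (56, np.float64(58.0)), (58, np.float64(60.0)), (60, np.float64(61.0)), (62, np.float64(60.0)), (64, np.float64(61.0)), (66, np.float64(61.0)), (68, np.float64(61.0))]
t4 [(26, np.float64(7.0)), (28, np.float64(6.0)), (30, np.float64(6.0)), (32, np.float64(6.0)), (34, np.float64(7.0)), (36, np.float64(7.0)), (38, np.float64(7.0)), (40, np.float64(7.0)), (42, np.float64(6.0)), (44, np.float64(65.0)), (46, np.float64(69.0)), (48, np.float64(8.0)), (50, np.float64(38.0)), (52, np.float64(8.0)), (54, np.float64(6.0)), (56, np.float64(33.0)), (58, np.float64(60.0)), (60, np.float64(60.0)), (62, np.float64(59.0)), (64, np.float64(61.0)), (66, np.float64(61.0)), (68, np.float64(62.0))]
t25 [(26, np.float64(67.0)), (28, np.float64(69.
[... 408 characters left out ...]
0)), (64, np.float64(61.0)), (66, np.float64(60.0)), (68, np.float64(61.0))]
t25 [(26, np.float64(68.0)), (28, np.float64(69.0)), (30, np.float64(69.0)), (32, np.float64(69.0)), (34, np.float64(68.0)), (36, np.float64(68.0)), (38, np.float64(68.0)), (40, np.float64(68.0)), (42, np.float64(68.0)), (44, np.float64(68.0)), (46, np.float64(70.0)), (48, np.float64(72.0)), (50, np.float64(71.0)), (52, np.float64(71.0)), (54, np.float64(70.0)), (56, np.float64(61.0)), (58, np.float64(60.0)), (60, np.float64(60.0)), (62, np.float64(61.0)), (64, np.float64(60.0)), (66, np.float64(61.0)), (68, np.float64(62.0))]
green x [-158.87313984  -80.6867366 ]
green rel plate centre [-137.8151876   -59.67235501]
```

The nose ends at x ≈ 44 mm, and the stop face measured before insertion is also at x ≈ 44 mm. The insert is therefore home, and I'm handing the job in.

```bash
python3 -c "
from h import *
print(ticket.close_job())"
```

```text
the job is handed in; nothing more can be done
None
```

The green-handled insert is seated against the end stop in the slicer, with the clip resting on it. I handed the job in at about 28 s; it reported no verdict.

**How it went:** I pinched the tab, swung the clip up until it stayed, and released it. I then slid the insert in level under the lips and seated it. I held the tab at about 0.6 rad/s on the way down (about 1.3 rad/s at most over one short stretch, below the 5 rad/s limit) and let go only once the clip was resting.

**Last checks:**
- **Insert:** the nose is at x ≈ 44 mm, matching the stop face seen before insertion. The plate lies flat on the ledges, with its top at 68 mm.
- **Clip:** it rests at about 0.13 rad, measured just before release and again after the arm withdrew.
- **Other items:** the arm is clear of everything. I did not move the orange insert, the jar or the timer.

**What disagreed or went off plan:**
- The first move command was in millimetres instead of metres. The speed cap limited it and it went the right way.
- The real fingertips are about 39 mm above the reported tool point, so the first attempt to pinch the tab closed on air above it. I allowed for the offset after that.
- The first push on the stop peaked at about 9 N, above the 4–8 N band. I eased off and held about 6.5 N for roughly a second.
- The pads slid a few mm along the tab on the way down, so I finished by the clip angle seen in the camera.

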